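# Turn the primed panels and weigh them down

## Robot

A 6-joint arm with a two-finger parallel gripper is mounted at the origin on the work surface. World frame = base frame: x ahead of the robot, y to its left, z up, the work surface at z = 0. Lengths are in m, angles in rad, forces in N, time in s.
With the tool pointing down it reaches from about 0.3 to 0.875 m from the base axis. Payload 6.4 kg.
Tool frame: the origin (TCP) lies midway between the tips of the shut fingers; the grasp point (between the pads) lies 19 mm behind it (ctrl.pinch_z is the distance from the TCP to the grasp point, in m); z points along the fingers, y is the line along which they close (so a half turn about z gives the same grasp; the last joint's range is limited). The gripper opens to 85 mm and grips with 20 to 120 N. Pads are 22 mm wide; open, the fingers measure 114 mm over their backs; the gripper's body (76 mm by 85 mm) begins 54 mm behind the grasp point. The pads swing forward as they close: fully open they stand 13 mm farther back than shut.
Start: joints at [1.095, 0.181, 1.607, -0, 1.354, -0.206], TCP at [0.153, 0.554, 0.231] pointing down, gripper open.
Joint ranges: [-2.99, 2.99], [-0.89, 2.07], [0.3, 2.58], [-1.14, 4.28], [0, 2.63], [-3.12, 3.12]. Speed limits (rad/s): [2.57, 2.57, 3.01, 3.14, 3.14, 3.14].

## Interface

Orientations are given as a unit quaternion [w, x, y, z].
In Python, from bench import ctrl gives the robot as it stands.
- The arm moves only by the tool apply_moves, never from a script. Its argument "moves" is a list of rows, each an object with "jaw": the opening, from 0 (shut) to 1 (fully open); "offset": the shift along the tool's x, y, z in mm, a list of three; "rot": the turn, a rotation vector about the tool's x, y, z in degrees, a list of three. In form: [{"jaw": jaw, "offset": [dx, dy, dz], "rot": [ax, ay, az]}, ...]. A call has exactly 5 rows; each row shifts and turns the commanded pose from where the row before left it, along the tool's axes as they then stand; what a row does not reach is not made up. A row lasts 1/8 s, in which the tool goes at most 62.5 mm and 10.7 degrees, less where a joint would pass 70% of its speed; a pose out of reach is approached as far as the arm can. A call is refused whole if a number of a shift passes 62.5 or a number of a turn 10.7, either way. A call with a gripper value outside its range is refused whole. The fingers move at their own pace and stop on an object; the grip force is fixed at half the most. Time passes only in rows, so rows that do not move let the fingers close, or fill a call up. It gives the time, the measured TCP pose, the force, the opening and the grip force at its end, in the units of the state.
- ctrl.get_obs(): the state, without advancing time (a new reading comes with each control period).
- ctrl.camera(name): name is "scene" or "top" or "wrist"; returns (picture, depth): 400x640x3 uint8, red, green, blue; 400x640 float32, m along the optical axis (not along the pixel's ray), 0 where there is no reading.
- ctrl.camera_params(name): a dict with "K" (3x3 intrinsics, pixels), "cam_to_world" (4x4, takes a point from camera to world coordinates); the wrist camera has in their place "mount" (4x4, takes a point from camera to tool coordinates, whose origin is the TCP and whose axes are the flange's). Camera axes: x right, y down, z forward; pixel columns grow to the right and rows downward; lengths in m; the calibration is good to about 2 mm. A picture is of the moment at which its call begins: read the wrist's pose just before it. camera_params takes no time and is no camera call.
- ctrl.hand_in(): hands the job in; it is judged then, once.
Trained networks look in the newest picture that a camera, given by its name, has taken for a name from the list of things; names that differ only in an ending like _2 or _b are one class to them, and where a whole thing is asked for, a point or a joint stands for the part that bears it (a point fixed in the world has none). Each returns a list of dicts, best first, with "score" (0 to 1); they miss things now and then, are a little off and sometimes report something else, mostly with a low value. They report only what shows in the picture. A call takes as long as a camera call.
- ctrl.outline_of(camera, target): "region" (400x640 bool, what is visible of it) and "position" ([column, row] in pixels, amid what is visible of it).
The state is a dict: "time_s": time; "q": joint angles; "dq": joint speeds; "joint_efforts": joint torques, N m; "eef_pos": TCP position; "eef_rot": TCP orientation; "wrist_force": force on the tool from outside, world axes, zero at the start; "torque": the same for the moment, N m; "opening": opening from 0.0 (shut) to 1.0 (fully open); "grasp_force": force on a finger pad.
Only numpy, scipy, OpenCV 4.12 (cv2) and the standard library are available. Lean on these libraries where they do the work, as an engineer would, in place of code of your own. Each camera call takes 0.05 s, during which the arm holds its last target. There are 200 camera calls.

## Task

Some of the painting panels on the two turning boards lie with their bare brown back up: turn each of these over by tipping it up until it stands against the fence of its board, then lowering it (not letting it fall) flat onto the deck with its white face up, and leave the panels that already show white lying. Then stand one of the red-handled weights in the middle of every panel to keep it flat; spare weights may stay where they are. Do not disturb the jar or the tin.

Things in the scene. Friction and masses are not known exactly. Their poses are not given: they have to be found in the camera images.
- board_left: fixed turning board on the robot's left: plywood deck, top 90 mm above the bench, 275 mm wide along own y; origin on the bench. Own x points outward, away from the middle of the bench: deck from x = -45 (plain upright face, towards the middle) to +100 mm; at x = +77 mm rises a full-width wooden fence, 75 mm high, 18 mm thick, leaning back 10 degrees from vertical. Two panel places, y = -67 and +67 mm
- board_right: fixed turning board on the robot's right: plywood deck, top 90 mm above the bench, 275 mm wide along own y; origin on the bench. Own x points outward, away from the middle of the bench: deck from x = -45 (plain upright face, towards the middle) to +100 mm; at x = +77 mm rises a full-width wooden fence, 75 mm high, 18 mm thick, leaning back 10 degrees from vertical. Two panel places, y = -67 and +67 mm
- panel_1_face (a point): centre (mid-thickness) of a loose panel 150 x 105 x 12 mm, 0.15 kg: one face white, the other bare brown. Its z axis points out of the white face (up if it lies white face up, down if bare back up); x along the 150 mm length. Starts flat on board_left, a 105 mm edge 2 to 11 mm from the fence foot, the opposite edge overhanging the deck's x = -45 face by about 35 mm. May be absent
- panel_2_face (a point): centre (mid-thickness) of a loose panel 150 x 105 x 12 mm, 0.15 kg: one face white, the other bare brown. Its z axis points out of the white face (up if it lies white face up, down if bare back up); x along the 150 mm length. Starts flat on board_left, a 105 mm edge 2 to 11 mm from the fence foot, the opposite edge overhanging the deck's x = -45 face by about 35 mm. May be absent
- panel_3_face (a point): centre (mid-thickness) of a loose panel 150 x 105 x 12 mm, 0.15 kg: one face white, the other bare brown. Its z axis points out of the white face (up if it lies white face up, down if bare back up); x along the 150 mm length. Starts flat on board_right, a 105 mm edge 2 to 11 mm from the fence foot, the opposite edge overhanging the deck's x = -45 face by about 35 mm. May be absent
- panel_4_face (a point): centre (mid-thickness) of a loose panel 150 x 105 x 12 mm, 0.15 kg: one face white, the other bare brown. Its z axis points out of the white face (up if it lies white face up, down if bare back up); x along the 150 mm length. Starts flat on board_right, a 105 mm edge 2 to 11 mm from the fence foot, the opposite edge overhanging the deck's x = -45 face by about 35 mm. May be absent
- weight_1_grip (a point): middle of the red upright handle of a dark steel flattening weight, 0.6 kg: base 80 x 54 x 22 mm, on it a handle plate 50 mm long (along own x), 14 mm thick (own y), from 22 to 62 mm above the underside; this point is 45 mm above the underside. Stands on the bench between the boards at the start
- weight_2_grip (a point): middle of the red upright handle of a dark steel flattening weight, 0.6 kg: base 80 x 54 x 22 mm, on it a handle plate 50 mm long (along own x), 14 mm thick (own y), from 22 to 62 mm above the underside; this point is 45 mm above the underside. Stands on the bench between the boards at the start
- weight_3_grip (a point): middle of the red upright handle of a dark steel flattening weight, 0.6 kg: base 80 x 54 x 22 mm, on it a handle plate 50 mm long (along own x), 14 mm thick (own y), from 22 to 62 mm above the underside; this point is 45 mm above the underside. Stands on the bench between the boards at the start
- weight_4_grip (a point): middle of the red upright handle of a dark steel flattening weight, 0.6 kg: base 80 x 54 x 22 mm, on it a handle plate 50 mm long (along own x), 14 mm thick (own y), from 22 to 62 mm above the underside; this point is 45 mm above the underside. Stands on the bench between the boards at the start
- gesso_jar: bystander: white jar with red lid, 72 mm diameter, 65 mm high, between the boards; origin at its underside
- varnish_tin: bystander: blue tin with a pale top, 56 mm diameter, 60 mm high, between the boards; origin at its underside

How it is judged:
On the way:
1. a panel that lay bare back up stands on edge against the fence of its board (((angle between panel_1_face's own z axis and vertical between 1.2 and 1.95 rad and height (world z) of panel_1_face above 0.135 m and x of panel_1_face in the frame of board_left above 0.045 m and contact force between panel_1 and board_left above 0.1 N) or (angle between panel_3_face's own z axis and vertical between 1.2 and 1.95 rad and height (world z) of panel_3_face above 0.135 m and x of panel_3_face in the frame of board_right above 0.045 m and contact force between panel_3 and board_right above 0.1 N))), for 0.2 s.
At the end, for the whole second after the job is handed in: Every panel that is present lies flat (within 0.08 rad, its centre 89 to 103 mm high) on a deck with its white face up, and a weight stands on it, upright and at rest, its handle within 25 mm of the panel's centre seen from above (angle between each of panel_1_face, panel_2_face, panel_3_face, panel_4_face's own z axis and vertical below 0.08 rad and height (world z) of panel_1_face between 0.089 and 0.103 m and linear speed of each of panel_1, panel_2, panel_3, panel_4 below 0.02 m/s and ((horizontal distance between weight_1_grip and panel_1_face below 0.025 m and height (world z) of weight_1_grip between 0.138 and 0.156 m and linear speed of weight_1 below 0.02 m/s) or (horizontal distance between weight_2_grip and panel_1_face below 0.025 m and height (world z) of weight_2_grip between 0.138 and 0.156 m and linear speed of weight_2 below 0.02 m/s) or (horizontal distance between weight_3_grip and panel_1_face below 0.025 m and height (world z) of weight_3_grip between 0.138 and 0.156 m and linear speed of weight_3 below 0.02 m/s) or (horizontal distance between weight_4_grip and panel_1_face below 0.025 m and height (world z) of weight_4_grip between 0.138 and 0.156 m and linear speed of weight_4 below 0.02 m/s)) and height (world z) of panel_2_face between 0.089 and 0.103 m and ((horizontal distance between weight_1_grip and panel_2_face below 0.025 m and height (world z) of weight_1_grip between 0.138 and 0.156 m and linear speed of weight_1 below 0.02 m/s) or (horizontal distance between weight_2_grip and panel_2_face below 0.025 m and height (world z) of weight_2_grip between 0.138 and 0.156 m and linear speed of weight_2 below 0.02 m/s) or (horizontal distance between weight_3_grip and panel_2_face below 0.025 m and height (world z) of weight_3_grip between 0.138 and 0.156 m and linear speed of weight_3 below 0.02 m/s) or (horizontal distance between weight_4_grip and panel_2_face below 0.025 m and height (world z) of weight_4_grip between 0.138 and 0.156 m and linear speed of weight_4 below 0.02 m/s)) and height (world z) of panel_3_face between 0.089 and 0.103 m and ((horizontal distance between weight_1_grip and panel_3_face below 0.025 m and height (world z) of weight_1_grip between 0.138 and 0.156 m and linear speed of weight_1 below 0.02 m/s) or (horizontal distance between weight_2_grip and panel_3_face below 0.025 m and height (world z) of weight_2_grip between 0.138 and 0.156 m and linear speed of weight_2 below 0.02 m/s) or (horizontal distance between weight_3_grip and panel_3_face below 0.025 m and height (world z) of weight_3_grip between 0.138 and 0.156 m and linear speed of weight_3 below 0.02 m/s) or (horizontal distance between weight_4_grip and panel_3_face below 0.025 m and height (world z) of weight_4_grip between 0.138 and 0.156 m and linear speed of weight_4 below 0.02 m/s)) and height (world z) of panel_4_face between 0.089 and 0.103 m and ((horizontal distance between weight_1_grip and panel_4_face below 0.025 m and height (world z) of weight_1_grip between 0.138 and 0.156 m and linear speed of weight_1 below 0.02 m/s) or (horizontal distance between weight_2_grip and panel_4_face below 0.025 m and height (world z) of weight_2_grip between 0.138 and 0.156 m and linear speed of weight_2 below 0.02 m/s) or (horizontal distance between weight_3_grip and panel_4_face below 0.025 m and height (world z) of weight_3_grip between 0.138 and 0.156 m and linear speed of weight_3 below 0.02 m/s) or (horizontal distance between weight_4_grip and panel_4_face below 0.025 m and height (world z) of weight_4_grip between 0.138 and 0.156 m and linear speed of weight_4 below 0.02 m/s))); the robot touches nothing.
It fails at once if a panel that lay white face up at the start is tipped (angle between any of panel_2_face, panel_4_face's own z axis and vertical above 0.6 rad).
It fails at once if a panel is let fall (faster than 0.75 m/s while the fingers do not touch it) ((linear speed of panel_1 above 0.75 m/s and contact force between panel_1 and the fingers below 0.01 N) or (linear speed of panel_3 above 0.75 m/s and contact force between panel_3 and the fingers below 0.01 N)).
It fails at once if the jar or the tin is moved by more than 40 mm (distance of any of gesso_jar, varnish_tin from where it was at the start of the episode above 0.04 m).
Of panel_1, panel_2, panel_3, panel_4 only 3 to 4 are there at a start; the rules pass over those that are not, and their reading is None.
At some moment in a run one of weight_1, weight_2, weight_3, weight_4 may be knocked a few centimetres aside while the robot is not near it.
It also fails if it takes over 210 s, if anything falls off the work surface, if the arm or the gripper's body presses on something with over 40 N, if the wrist force passes 120 N, or if a joint passes its speed limit or range.

## Working session

There is one attempt and no reset: what is moved stays moved. The work goes in short steps, Python scripts to look and compute and a tool call to move; the robot and the scene stay as the last step left them, time stands still between calls to the robot, and variables do not carry over. Pictures are saved under pics/ and viewed, at most 14 in all, crops included, and the job is handed in when it is done.

Besides the shell and the picture viewer there is one more tool, called as a command line: name --argument value ..., lists and objects as JSON in quotes. apply_moves: Moves the arm, as the interface text tells. Its arguments: {"type":"object","properties":{"moves":{"type":"array"}},"required":["moves"]}

```bash
ls; mkdir -p pics
cat > h.py <<'E'
import numpy as np, cv2
from bench import ctrl
from scipy.spatial.transform import Rotation as R
def cam(n):
    o=ctrl.get_obs(); p,d=ctrl.camera(n); P=ctrl.camera_params(n); K=np.array(P["K"])
    if "cam_to_world" in P: T=np.array(P["cam_to_world"])
    else:
        W=np.eye(4); q=o["eef_rot"]; W[:3,:3]=R.from_quat([q[1],q[2],q[3],q[0]]).as_matrix(); W[:3,3]=o["eef_pos"]
        T=W@np.array(P["mount"])
    return p,d,K,T
def cloud(d,K,T):
    v,u=np.mgrid[:d.shape[0],:d.shape[1]]
    c=np.stack([(u-K[0,2])/K[0,0]*d,(v-K[1,2])/K[1,1]*d,d],-1)
    w=c@T[:3,:3].T+T[:3,3]; w[d<=0]=np.nan; return w
def save(n,p): cv2.imwrite("pics/"+n,p[:,:,::-1])
def pose():
    o=ctrl.get_obs(); q=o["eef_rot"]; return np.array(o["eef_pos"]),R.from_quat([q[1],q[2],q[3],q[0]]).as_matrix(),o
E
python3 - <<'E'
from h import *
p,t,o=pose(); print(p,t.round(2),o["wrist_force"],o["opening"],ctrl.pinch_z)
for n in ["top","scene"]:
    p,d,K,T=cam(n); save(n+"0.png",p); w=cloud(d,K,T); np.savez(n+"0.npz",w=w,p=p)
    for t in ["panel_1_face","weight_1_grip","gesso_jar","varnish_tin","board_left","board_right"]:
        for r in ctrl.outline_of(n,t):
            m=w[r["region"]]; m=m[~np.isnan(m[:,0])]
            if r["score"]<.2 or len(m)<5: continue
            c=p[r["region"]].mean(0).round()
            print(n,t,round(r["score"],2),np.round(r["position"]),np.median(m,0).round(3),m[:,2].max().round(3),m.min(0).round(3),m.max(0).round(3),c)
E
```

```text
pics
[0.1529852  0.55369023 0.23036227] [[-0.96  0.27 -0.  ]
 [ 0.27  0.96 -0.  ]
 [ 0.   -0.   -1.  ]] [ 0.46848436  0.23861097 -0.39331179] 0.9960478472945499 0.0187
top panel_1_face 0.9 [192. 178.] [0.593 0.239 0.101] 0.106 [ 0.541  0.164 -0.004] [0.666 0.321 0.106] [113.  76.  50.]
top weight_1_grip 0.78 [292. 240.] [0.453 0.035 0.021] 0.066 [ 0.408  0.006 -0.005] [0.493 0.069 0.066] [78. 65. 62.]
top gesso_jar 0.95 [335. 130.] [ 0.701 -0.047  0.063] 0.068 [ 0.673 -0.085 -0.005] [ 0.739 -0.013  0.068] [114.  59.  54.]
top gesso_jar 0.27 [454. 224.] [ 0.493 -0.296  0.091] 0.166 [ 0.383 -0.427 -0.003] [ 0.702 -0.168  0.166] [103.  87.  62.]
top varnish_tin 0.95 [296. 130.] [0.698 0.036 0.058] 0.063 [ 0.675  0.008 -0.004] [0.743 0.069 0.063] [114. 115. 115.]
top board_left 0.8 [149. 210.] [0.523 0.322 0.123] 0.167 [ 0.379  0.189 -0.003] [0.695 0.419 0.167] [95. 79. 58.]
top board_left 0.63 [294. 129.] [0.698 0.036 0.058] 0.063 [0.675 0.01  0.003] [0.728 0.064 0.063] [115. 115. 115.]
top board_right 0.91 [455. 222.] [ 0.493 -0.296  0.091] 0.166 [ 0.38  -0.425 -0.004] [ 0.702 -0.168  
[... 385 characters left out ...]
ar 0.62 [342. 296.] [ 0.724 -0.058  0.062] 0.068 [ 0.681 -0.084  0.001] [ 0.749 -0.016  0.068] [85. 50. 46.]
scene gesso_jar 0.52 [365. 136.] [0.471 0.228 0.102] 0.106 [0.407 0.158 0.089] [0.521 0.321 0.106] [114. 118. 113.]
scene varnish_tin 0.97 [379. 267.] [0.716 0.027 0.053] 0.064 [ 0.682  0.009 -0.002] [0.736 0.103 0.064] [80. 79. 80.]
scene board_left 0.93 [426. 135.] [0.57  0.322 0.11 ] 0.167 [ 0.22   0.162 -0.004] [0.668 0.568 0.167] [65. 52. 37.]
scene board_left 0.42 [379. 269.] [0.716 0.027 0.052] 0.064 [ 0.648  0.009 -0.002] [0.736 0.091 0.064] [79. 79. 80.]
scene board_right 0.93 [147. 292.] [ 0.549 -0.306  0.09 ] 0.166 [ 0.275 -0.388 -0.003] [ 0.687 -0.15   0.166] [84. 68. 47.]
```

View pics/top0.png

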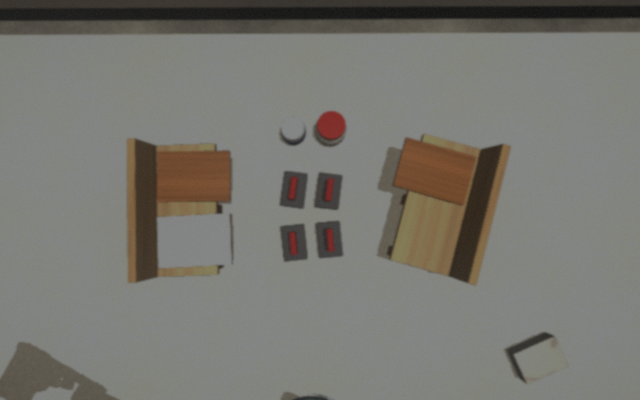

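View pics/scene0.png

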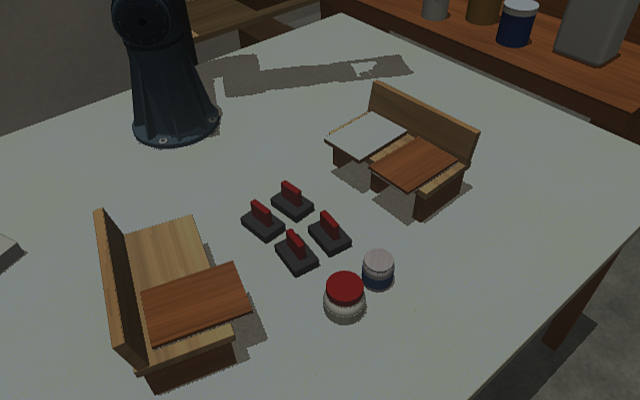

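The left board has a brown panel at about (194,176) and a white one at (194,240). The right board has one brown panel at about (434,170), and its near place is empty. The four weights stand at (293,188), (329,190), (293,242) and (330,240). I'll now measure precisely.

Run:
```python
from h import *
print([a for a in dir(ctrl) if a[0]!='_'])
D=np.load("top0.npz"); w=D["w"]; p=D["p"].astype(float)
def rect(m,name):
    n,l,s,c=cv2.connectedComponentsWithStats(m.astype(np.uint8))
    for i in range(1,n):
        if s[i,4]<60: continue
        q=w[l==i]; r=cv2.minAreaRect((q[:,:2]*1000).astype(np.float32))
        print(name,c[i].round(),s[i,4],np.round(r[0],1),np.round(r[1],1),round(r[2],1),q[:,2].mean().round(4))
z=w[:,:,2]; sat=(p.max(2)-p.min(2))/(p.max(2)+1)
rb=p[:,:,0]/(p[:,:,2]+1)
top=(z>.097)&(z<.109)
print("panel cols",p[176,194],p[240,194],p[170,434],"ply",p[225,430])
brown=top&(p[:,:,1]/(p[:,:,0]+1)<.72); rect(brown,"brown")
rect(top&(sat<.25),"white")
rect((z>.05)&(z<.075)&(rb>1.8)&(np.abs(w[:,:,1])<.12)&(w[:,:,0]<.63),"handle")
rect((z>.015)&(z<.03)&(np.abs(w[:,:,1])<.12)&(w[:,:,0]<.63),"base")
rect((z>.08)&(z<.0965)&(np.abs(w[:,:,1])>.12)&(rb>1.3),"deck")
rect((z>.150)&(z<.172)&(np.abs(w[:,:,1])>.12)&(w[:,:,0]>.3),"fencetop")
rect((z>.03)&(z<.075)&(np.abs(w[:,:,1])<.12)&(w[:,:,0]>.65),"jar/tin")
```

```text
['MotionError', 'camera', 'camera_params', 'get_obs', 'hand_in', 'outline_of', 'pinch_z']
panel cols [116.  76.  49.] [133. 133. 133.] [118.  77.  48.] ply [131. 111.  78.]
brown [434. 171.] 3532 [ 602.3 -258. ] [148.7 103.7] 73.9 0.1008
brown [193. 176.] 3488 [592.8 240.2] [102.4 149.9] 0.9 0.101
white [194. 240.] 3773 [460.6 237.1] [105.  153.6] 2.9 0.1011
handle [293. 188.] 135 [571.2  36.5] [13.3 48. ] 83.0 0.0604
handle [329. 189.] 136 [568.5 -42.6] [13.1 49. ] 82.6 0.0603
handle [330. 240.] 137 [458.8 -43.8] [47.7 12.8] 5.4 0.0607
handle [293. 243.] 141 [452.5  35.7] [47.7 13.2] 5.9 0.061
base [294. 189.] 664 [572.3  36. ] [53.8 80.2] 82.9 0.0208
base [328. 191.] 675 [568.5 -43. ] [53.8 80.2] 82.7 0.0208
base [329. 239.] 694 [459.  -44.4] [80.  53.9] 5.3 0.0208
base [294. 242.] 691 [452.2  35.5] [79.9 53.9] 5.8 0.021
deck [432. 223.] 5140 [ 534.7 -263.7] [125.5 274.1] 74.2 0.0891
deck [181. 151.] 446 [610.8 259.2] [100.7 125.2] 2.4 0.0897
deck [185. 208.] 812 [535.2 256.7] [ 43.9 124.6] 2.9 0.0892
deck [187. 271.] 504 [397.1 252.1] [ 19.3 124.7] 0.8 0.0892
fencetop [133. 210.] 1770 [522.4 336.2] [273.8  22.5] 2.3 0.1597
fencetop [488. 214.] 1749 [ 513.2 -340.8] [ 21.5 274.3] 74.2 0.1596
jar/tin [331. 127.] 810 [706.  -47.5] [66.3 65.8] 38.2 0.0586
jar/tin [293. 129.] 533 [702.1  35.7] [53.5 53.2] 80.2 0.0559
```

```bash
cat > plan.py <<'E'
from h import *
import sys,json
B={"L":(np.array([526.4,237.4]),np.array([-.04,.9992]),1),"R":(np.array([540.1,-245.7]),np.array([-.272,-.9623]),-1)}
k=np.array([0,0,1.])
def tgt(b,X,Y,Z,th,flip=None):
    c,o,s=B[b]; s=flip or s; o3=np.r_[o,0]; y3=np.cross(k,o3); t=np.radians(th)
    z=np.cos(t)*o3-np.sin(t)*k; u=np.sin(t)*o3+np.cos(t)*k; y=s*u; x=np.cross(y,z)
    return np.r_[c,0]+X*o3+Y*y3+Z*k, np.c_[x,y,z]
def down(x,y,z,ang):  # tool down, tool y (closing) along world angle ang deg
    a=np.radians(ang); Y=np.array([np.cos(a),np.sin(a),0]); return np.array([x,y,z]),np.c_[np.cross(Y,-k),Y,-k]
def plan(wps,cur=None):
    """wps: (p mm,R,jaw,nrows)"""
    p,M,o=pose(); p=p*1000
    if cur: p,M=cur
    out=[]
    for tp,tR,jaw,n in wps:
        p0,M0=p.copy(),M.copy(); rv=R.from_matrix(M0.T@tR).as_rotvec()
        for i in range(1,n+1):
            gp=p0+(tp-p0)*i/n; gR=M0@R.from_rotvec(rv*i/n).as_matrix()
            off=np.round(M.T@(gp-p)).astype(int); ro=np.round(np.degrees(R.from_matrix(M.T@gR).as_rotvec())*2)/2
            p=p+M@off; M=M@R.from_rotvec(np.radians(ro)).as_matrix()
            if np.linalg.norm(off)>62.5 or np.linalg.norm(ro)>10.7: print("TOO BIG",np.linalg.norm(off),np.linalg.norm(ro))
            out.append('{"jaw":%g,"offset":[%d,%d,%d],"rot":[%g,%g,%g]}'%(jaw,*off,*(ro+0)))
    for i in range(0,len(out),5): print("["+",".join(out[i:i+5])+"]")
    return p,M
def own(b):
    c,o,s=B[b]; p,M,ob=pose(); p=p*1000; d=p[:2]-c; o3=np.r_[o,0]
    th=np.degrees(np.arctan2(-M[2,2],M[:,2]@o3))
    return "X %.1f Y %.1f Z %.1f th %.1f"%(d@o,d@np.array([-o[1],o[0]]),p[2],th),"q",np.round(ob["q"],2),"F",np.round(ob["wrist_force"],1),"open",round(ob["opening"],3),"g",round(ob["grasp_force"],1),"t",round(ob["time_s"],1)
E
python3 - <<'E'
from plan import *
a=tgt("L",-92,-66.5,240,60); b=tgt("L",-90,-66.5,125,45); 
plan([(np.array([300,400,300]),tgt("L",0,0,0,75)[1],.55,6),(*a,.55,9),(*b,.55,5)])
E
```

```text
[{"jaw":0.55,"offset":[-30,-18,-11],"rot":[-2.5,0.5,-3]},{"jaw":0.55,"offset":[-30,-20,-13],"rot":[-2.5,0.5,-3]},{"jaw":0.55,"offset":[-28,-20,-14],"rot":[-2.5,0,-3]},{"jaw":0.55,"offset":[-27,-21,-14],"rot":[-2.5,0.5,-3]},{"jaw":0.55,"offset":[-26,-22,-16],"rot":[-2.5,0.5,-2.5]}]
[{"jaw":0.55,"offset":[-25,-22,-17],"rot":[-2.5,0.5,-3]},{"jaw":0.55,"offset":[-32,-30,-1],"rot":[-1.5,0,0]},{"jaw":0.55,"offset":[-32,-30,-2],"rot":[-2,0,0]},{"jaw":0.55,"offset":[-32,-29,-3],"rot":[-1.5,0,0]},{"jaw":0.55,"offset":[-31,-30,-4],"rot":[-1.5,0,0]}]
[{"jaw":0.55,"offset":[-32,-30,-5],"rot":[-2,0,0]},{"jaw":0.55,"offset":[-32,-29,-6],"rot":[-1.5,0,0]},{"jaw":0.55,"offset":[-32,-29,-6],"rot":[-1.5,0,0]},{"jaw":0.55,"offset":[-32,-29,-7],"rot":[-1.5,0,0]},{"jaw":0.55,"offset":[-32,-29,-8],"rot":[-2,0,0]}]
[{"jaw":0.55,"offset":[0,-11,20],"rot":[-3,0,0]},{"jaw":0.55,"offset":[0,-13,19],"rot":[-3,0,0]},{"jaw":0.55,"offset":[0,-13,19],"rot":[-3,0,0]},{"jaw":0.55,"offset":[0,-14,18],"rot":[-3,0,0]},{"jaw":0.55,"offset":[0,-15,18],"rot":[-3,0,0]}]
```

apply_moves --moves '[{"jaw": 0.55,"offset": [-30,-18,-11],"rot": [-2.5,0.5,-3]},{"jaw": 0.55,"offset": [-30,-20,-13],"rot": [-2.5,0.5,-3]},{"jaw": 0.55,"offset": [-28,-20,-14],"rot": [-2.5,0,-3]},{"jaw": 0.55,"offset": [-27,-21,-14],"rot": [-2.5,0.5,-3]},{"jaw": 0.55,"offset": [-26,-22,-16],"rot": [-2.5,0.5,-2.5]}]'

```text
time_s: 1.32
eef_pos: [0.2761, 0.4245, 0.2892]
eef_rot: [-0.003, 0.007, 0.994, 0.111]
wrist_force: [0.9, 0.1, -0.9]
opening: 0.548
grasp_force: 0.0
```

apply_moves --moves '[{"jaw": 0.55,"offset": [-25,-22,-17],"rot": [-2.5,0.5,-3]},{"jaw": 0.55,"offset": [-32,-30,-1],"rot": [-1.5,0,0]},{"jaw": 0.55,"offset": [-32,-30,-2],"rot": [-2,0,0]},{"jaw": 0.55,"offset": [-32,-29,-3],"rot": [-1.5,0,0]},{"jaw": 0.55,"offset": [-31,-30,-4],"rot": [-1.5,0,0]}]'

```text
time_s: 1.95
eef_pos: [0.4327, 0.287, 0.2734]
eef_rot: [-0.005, -0.018, 0.982, 0.188]
wrist_force: [-0.4, -0.7, -1.1]
opening: 0.552
grasp_force: 0.0
```

apply_moves --moves '[{"jaw": 0.55,"offset": [-32,-30,-5],"rot": [-2,0,0]},{"jaw": 0.55,"offset": [-32,-29,-6],"rot": [-1.5,0,0]},{"jaw": 0.55,"offset": [-32,-29,-6],"rot": [-1.5,0,0]},{"jaw": 0.55,"offset": [-32,-29,-7],"rot": [-1.5,0,0]},{"jaw": 0.55,"offset": [-32,-29,-8],"rot": [-2,0,0]}]'

```text
time_s: 2.58
eef_pos: [0.598, 0.1474, 0.2398]
eef_rot: [-0.006, -0.018, 0.965, 0.26]
wrist_force: [1.2, 0.4, 0.3]
opening: 0.55
grasp_force: 0.0
```

apply_moves --moves '[{"jaw": 0.55,"offset": [0,-11,20],"rot": [-3,0,0]},{"jaw": 0.55,"offset": [0,-13,19],"rot": [-3,0,0]},{"jaw": 0.55,"offset": [0,-13,19],"rot": [-3,0,0]},{"jaw": 0.55,"offset": [0,-14,18],"rot": [-3,0,0]},{"jaw": 0.55,"offset": [0,-15,18],"rot": [-3,0,0]}]'

```text
time_s: 3.2
eef_pos: [0.5966, 0.1504, 0.1242]
eef_rot: [-0.009, -0.017, 0.923, 0.384]
wrist_force: [-0.2, -0.0, 0.4]
opening: 0.548
grasp_force: 0.0
```

Run:
```python
from plan import *
print(*own("L"))
w=[(*tgt("L",-48,-66.5,83,45),.55,4),(*tgt("L",-41,-66.5,90,45),.55,1)]
for f in (11,22,34,46):
    a=np.radians(f); w.append((*tgt("L",75-150*np.cos(a)+34,-66.5,90+150*np.sin(a),45),.55,3 if f<46 else 6))
plan(w)
```

```text
X -89.7 Y -66.7 Z 124.2 th 44.8 q [-0.32  0.5   1.64  0.74  1.4  -2.21] F [-0.2 -0.   0.4] open 0.548 g 0.0 t 3.2
[{"jaw":0.55,"offset":[0,0,15],"rot":[0,0,0]},{"jaw":0.55,"offset":[0,0,14],"rot":[0,0,0]},{"jaw":0.55,"offset":[0,0,15],"rot":[0,0,0]},{"jaw":0.55,"offset":[0,0,15],"rot":[0,0,0]},{"jaw":0.55,"offset":[0,10,0],"rot":[0,0,0]}]
[{"jaw":0.55,"offset":[0,7,-6],"rot":[0,0,0]},{"jaw":0.55,"offset":[0,8,-6],"rot":[0,0,0]},{"jaw":0.55,"offset":[0,7,-7],"rot":[0,0,0]},{"jaw":0.55,"offset":[0,9,-4],"rot":[0,0,0]},{"jaw":0.55,"offset":[0,8,-5],"rot":[0,0,0]}]
[{"jaw":0.55,"offset":[0,9,-4],"rot":[0,0,0]},{"jaw":0.55,"offset":[0,10,-3],"rot":[0,0,0]},{"jaw":0.55,"offset":[0,10,-3],"rot":[0,0,0]},{"jaw":0.55,"offset":[0,10,-3],"rot":[0,0,0]},{"jaw":0.55,"offset":[0,5,0],"rot":[0,0,0]}]
[{"jaw":0.55,"offset":[0,5,-1],"rot":[0,0,0]},{"jaw":0.55,"offset":[0,5,0],"rot":[0,0,0]},{"jaw":0.55,"offset":[0,6,-1],"rot":[0,0,0]},{"jaw":0.55,"offset":[1,5,0],"rot":[0,0,0]},{"jaw":0.55,"offset":[0,5,-1],"rot":[0,0,0]}]
```

apply_moves --moves '[{"jaw": 0.55,"offset": [0,0,15],"rot": [0,0,0]},{"jaw": 0.55,"offset": [0,0,14],"rot": [0,0,0]},{"jaw": 0.55,"offset": [0,0,15],"rot": [0,0,0]},{"jaw": 0.55,"offset": [0,0,15],"rot": [0,0,0]},{"jaw": 0.55,"offset": [0,10,0],"rot": [0,0,0]}]'

```text
time_s: 3.82
eef_pos: [0.5938, 0.2006, 0.0897]
eef_rot: [-0.01, -0.017, 0.923, 0.384]
wrist_force: [-0.2, -1.8, -1.3]
opening: 0.551
grasp_force: 1.4
```

apply_moves --moves '[{"jaw": 0.55,"offset": [0,7,-6],"rot": [0,0,0]},{"jaw": 0.55,"offset": [0,8,-6],"rot": [0,0,0]},{"jaw": 0.55,"offset": [0,7,-7],"rot": [0,0,0]},{"jaw": 0.55,"offset": [0,9,-4],"rot": [0,0,0]},{"jaw": 0.55,"offset": [0,8,-5],"rot": [0,0,0]}]'

```text
time_s: 4.45
eef_pos: [0.5947, 0.2069, 0.1386]
eef_rot: [-0.008, -0.017, 0.923, 0.383]
wrist_force: [0.0, -1.9, -0.6]
opening: 0.554
grasp_force: 0.8
```

Run:
```python
from plan import *
print(*own("L"))
p,d,K,T=cam("scene"); save("s1.png",cv2.resize(p[60:260,250:530],None,fx=2.5,fy=2.5))
```

```text
X -33.2 Y -67.0 Z 138.6 th 44.9 q [-0.23  0.47  1.65  0.77  1.36 -2.14] F [ 0.  -1.9 -0.6] open 0.554 g 0.8 t 4.5
```

View pics/s1.png

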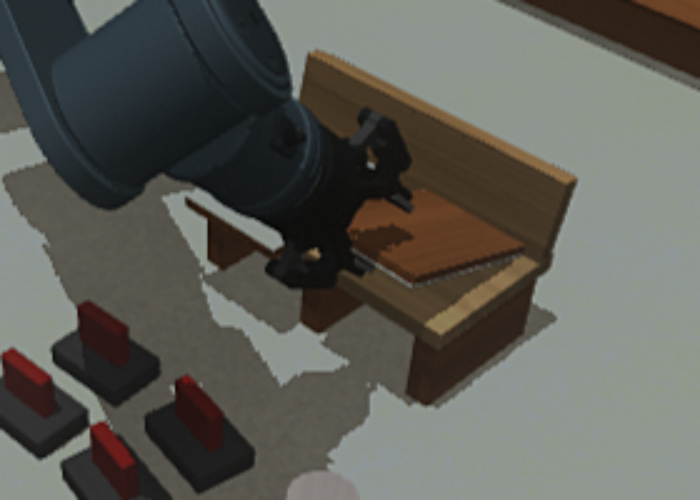

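The panel is tipped about 15–20° and rests on the lower finger (crop ≈ (360,265)). Its outer edge is at the fence foot, so I'll continue the arc.

apply_moves --moves '[{"jaw": 0.55,"offset": [0,9,-4],"rot": [0,0,0]},{"jaw": 0.55,"offset": [0,10,-3],"rot": [0,0,0]},{"jaw": 0.55,"offset": [0,10,-3],"rot": [0,0,0]},{"jaw": 0.55,"offset": [0,10,-3],"rot": [0,0,0]},{"jaw": 0.55,"offset": [0,5,0],"rot": [0,0,0]}]'

```text
time_s: 5.12
eef_pos: [0.5936, 0.2295, 0.1788]
eef_rot: [-0.009, -0.017, 0.923, 0.384]
wrist_force: [0.6, -1.2, -0.4]
opening: 0.55
grasp_force: 0.5
```

apply_moves --moves '[{"jaw": 0.55,"offset": [0,5,-1],"rot": [0,0,0]},{"jaw": 0.55,"offset": [0,5,0],"rot": [0,0,0]},{"jaw": 0.55,"offset": [0,6,-1],"rot": [0,0,0]},{"jaw": 0.55,"offset": [0,5,0],"rot": [0,0,0]},{"jaw": 0.55,"offset": [0,5,-1],"rot": [0,0,0]}]'

```text
time_s: 5.75
eef_pos: [0.5929, 0.2454, 0.1987]
eef_rot: [-0.009, -0.017, 0.923, 0.384]
wrist_force: [1.3, 0.1, -0.9]
opening: 0.556
grasp_force: 0.4
```

Run:
```python
from plan import *
print(*own("L"))
p,d,K,T=cam("scene"); save("s2.png",cv2.resize(p[60:260,250:530],None,fx=2.5,fy=2.5))
```

```text
X 5.4 Y -66.8 Z 198.7 th 44.9 q [-0.16  0.38  1.63  0.78  1.4  -2.02] F [ 1.3  0.1 -0.9] open 0.556 g 0.4 t 5.8
```

View pics/s2.png

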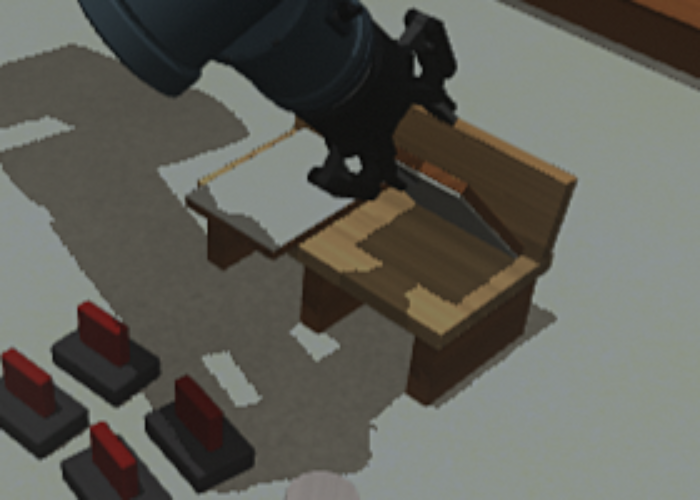

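apply_moves --moves '[{"jaw": 0,"offset": [0,-4,0],"rot": [0,0,0]},{"jaw": 0,"offset": [0,-5,0],"rot": [0,0,0]},{"jaw": 0,"offset": [0,-5,0],"rot": [0,0,0]},{"jaw": 0,"offset": [0,-3,0],"rot": [0,0,0]},{"jaw": 0,"offset": [0,0,0],"rot": [0,0,0]}]'

```text
time_s: 6.42
eef_pos: [0.5939, 0.2312, 0.1855]
eef_rot: [-0.009, -0.016, 0.924, 0.383]
wrist_force: [0.9, -6.6, 0.3]
opening: 0.125
grasp_force: 58.6
```

Run:
```python
from plan import *
print(*own("L"))
c,o,s=B["L"]; p,M,_=pose(); p=p*1000; X=(p[:2]-c)@o; Z=p[2]
L=np.hypot(72-X,Z-90); f0=np.degrees(np.arctan2(Z-90,72-X)); print("L",L,"phi",f0)
w=[]
for th in (60,80,100):
    f=np.radians(f0+th-45); w.append((*tgt("L",72-L*np.cos(f),-66.5,90+L*np.sin(f)+1,th),0,3))
w.append((*w[-1][:2],0,1))
plan(w)
```

```text
X -8.9 Y -67.2 Z 185.5 th 45.0 q [-0.19  0.4   1.64  0.77  1.4  -2.05] F [ 0.9 -6.6  0.3] open 0.125 g 58.6 t 6.4
L 125.18208712345987 phi 49.71895193418856
[{"jaw":0,"offset":[0,11,2],"rot":[5,0,0]},{"jaw":0,"offset":[1,11,1],"rot":[5,0,0]},{"jaw":0,"offset":[0,11,0],"rot":[5,0,-0.5]},{"jaw":0,"offset":[0,14,4],"rot":[6.5,0,0]},{"jaw":0,"offset":[0,14,2],"rot":[7,0,0]}]
[{"jaw":0,"offset":[0,15,0],"rot":[6.5,0,0]},{"jaw":0,"offset":[0,14,4],"rot":[6.5,0,0]},{"jaw":0,"offset":[0,14,2],"rot":[7,0,0]},{"jaw":0,"offset":[0,15,0],"rot":[6.5,0,0]},{"jaw":0,"offset":[0,0,0],"rot":[0,0,0]}]
```

Run:
```python
from plan import *
w=[]; L=129
for th,n in((60,3),(78,3),(96,3)):
    t=np.radians(th); w.append((*tgt("L",71-L*np.cos(t)+(6*np.sin(t) if th<90 else 0)*(1-th/96),-66.5,92+L*np.sin(t)+6*max(np.cos(t),0),th),0,n)); print(w[-1][0])
w.append((*w[-1][:2],0,1))
plan(w)
```

```text
[592.50885771 248.50179831 206.71727709]
[591.03560768 285.30358409 219.42851064]
[589.46743313 324.47658442 220.2933245 ]
[{"jaw":0,"offset":[0,9,-1],"rot":[5,0,0]},{"jaw":0,"offset":[1,9,-2],"rot":[5,0,0]},{"jaw":0,"offset":[0,9,-2],"rot":[5,0,-0.5]},{"jaw":0,"offset":[0,13,2],"rot":[6,0,0]},{"jaw":0,"offset":[0,13,2],"rot":[6,0,0]}]
[{"jaw":0,"offset":[0,13,-1],"rot":[6,0,0]},{"jaw":0,"offset":[0,13,3],"rot":[6,0,0]},{"jaw":0,"offset":[0,13,1],"rot":[6,0,0]},{"jaw":0,"offset":[0,13,0],"rot":[6,0,0]},{"jaw":0,"offset":[0,0,0],"rot":[0,0,0]}]
```

apply_moves --moves '[{"jaw": 0,"offset": [0,9,-1],"rot": [5,0,0]},{"jaw": 0,"offset": [1,9,-2],"rot": [5,0,0]},{"jaw": 0,"offset": [0,9,-2],"rot": [5,0,-0.5]},{"jaw": 0,"offset": [0,13,2],"rot": [6,0,0]},{"jaw": 0,"offset": [0,13,2],"rot": [6,0,0]}]'

```text
time_s: 7.05
eef_pos: [0.5906, 0.2751, 0.2156]
eef_rot: [-0.003, -0.022, 0.988, 0.156]
wrist_force: [-0.9, 0.5, -1.7]
opening: 0.126
grasp_force: 58.8
```

apply_moves --moves '[{"jaw": 0,"offset": [0,13,-1],"rot": [6,0,0]},{"jaw": 0,"offset": [0,13,3],"rot": [6,0,0]},{"jaw": 0,"offset": [0,13,1],"rot": [6,0,0]},{"jaw": 0,"offset": [0,13,0],"rot": [6,0,0]},{"jaw": 0,"offset": [0,0,0],"rot": [0,0,0]}]'

```text
time_s: 7.68
eef_pos: [0.5874, 0.3283, 0.22]
eef_rot: [0.001, -0.024, 0.998, -0.052]
wrist_force: [-1.2, -1.0, -0.3]
opening: 0.131
grasp_force: 59.3
```

Run:
```python
from plan import *
print(*own("L"))
p,d,K,T=cam("scene"); save("s3.png",cv2.resize(p[20:220,300:580],None,fx=2.5,fy=2.5)); w=cloud(d,K,T)*1000
c,o,s=B["L"]
q=w[(p.min(2)>60)&(np.ptp(p,2)<40)]; X=(q[:,:2]-c)@o; Y=(q[:,:2]-c)@np.array([-o[1],o[0]])
m=(X>30)&(X<120)&(abs(Y+66)<60)&(q[:,2]>95)&(q[:,2]<250); print(m.sum()); A=np.c_[X[m],q[m,2]]
for z in range(90,250,15):
    b=A[(A[:,1]>z)&(A[:,1]<z+15)]
    if len(b)>3: print(z,len(b),np.median(b,0).round(1))
```

```text
X 88.4 Y -64.6 Z 220.0 th 95.9 q [ 0.38  0.44  1.3  -0.1   1.43 -1.22] F [-1.2 -1.  -0.3] open 0.131 g 59.3 t 7.7
2408
90 119 [ 69.4 101.5]
105 222 [ 70.1 112.5]
120 213 [ 72.1 127.6]
135 230 [ 73.7 142.6]
150 251 [ 75.6 157.6]
165 244 [ 77.5 173.1]
180 247 [ 79.3 187.3]
195 264 [ 80.9 202.3]
210 268 [ 82.8 217.8]
225 241 [ 84.3 231.9]
240 109 [ 86.3 245.1]
```

View pics/s3.png

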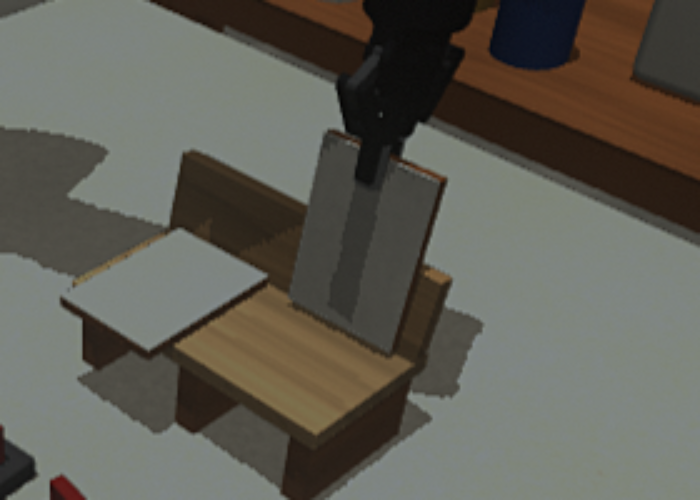

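The panel stands white side inward at 97°, right against the fence. I'll press it to 100° and hold, then start the lowering path.

Run:
```python
from plan import *
L=128
def W(b,Y,bx,bz,th,j,n):
    t=np.radians(th); return (*tgt(b,bx-L*np.cos(t),Y,90+bz+L*np.sin(t),th),j,n)
cur=plan([W("L",-66,71,0,99,0,2),W("L",-66,71,0,99,0,3)])
cur=plan([W("L",-66,60,20,100,0,2),W("L",-66,30,20,115,0,3)],cur)
cur=plan([W("L",-66,8,20,125,0,3),W("L",-66,8,20,135,0,2)],cur)
```

```text
[{"jaw":0,"offset":[-1,2,2],"rot":[1.5,0,0]},{"jaw":0,"offset":[0,2,1],"rot":[1.5,0,0.5]},{"jaw":0,"offset":[0,0,0],"rot":[0,0,0]},{"jaw":0,"offset":[0,0,0],"rot":[0,0,0]},{"jaw":0,"offset":[0,0,0],"rot":[0,0,0]}]
[{"jaw":0,"offset":[0,-6,-9],"rot":[0.5,0,0]},{"jaw":0,"offset":[0,-6,-9],"rot":[0.5,0,0]},{"jaw":0,"offset":[0,1,3],"rot":[5,0,0]},{"jaw":0,"offset":[0,2,3],"rot":[5,0,0]},{"jaw":0,"offset":[0,2,3],"rot":[5,0,0]}]
[{"jaw":0,"offset":[0,1,4],"rot":[3.5,0,0]},{"jaw":0,"offset":[0,0,4],"rot":[3.5,0,0]},{"jaw":0,"offset":[0,2,3],"rot":[3,0,0]},{"jaw":0,"offset":[0,11,1],"rot":[5,0,0]},{"jaw":0,"offset":[0,11,1],"rot":[5,0,0]}]
```

apply_moves --moves '[{"jaw": 0,"offset": [-1,3,3],"rot": [1.5,0,0]},{"jaw": 0,"offset": [0,3,1],"rot": [1.5,0,0.5]},{"jaw": 0,"offset": [0,0,0],"rot": [0,0,0]},{"jaw": 0,"offset": [0,0,0],"rot": [0,0,0]},{"jaw": 0,"offset": [0,0,0],"rot": [0,0,0]}]'

```text
time_s: 8.35
eef_pos: [0.5893, 0.3322, 0.2168]
eef_rot: [0.003, -0.018, 0.997, -0.077]
wrist_force: [0.3, 0.1, -1.8]
opening: 0.128
grasp_force: 59.0
```

apply_moves --moves '[{"jaw": 0,"offset": [0,-6,-9],"rot": [0.5,0,0]},{"jaw": 0,"offset": [0,-6,-9],"rot": [0.5,0,0]},{"jaw": 0,"offset": [0,1,3],"rot": [5,0,0]},{"jaw": 0,"offset": [0,2,3],"rot": [5,0,0]},{"jaw": 0,"offset": [0,2,3],"rot": [5,0,0]}]'

```text
time_s: 8.98
eef_pos: [0.5899, 0.3259, 0.2278]
eef_rot: [0.006, -0.017, 0.976, -0.216]
wrist_force: [0.4, -0.0, -2.1]
opening: 0.129
grasp_force: 59.1
```

apply_moves --moves '[{"jaw": 0,"offset": [0,1,4],"rot": [3.5,0,0]},{"jaw": 0,"offset": [0,0,4],"rot": [3.5,0,0]},{"jaw": 0,"offset": [0,2,3],"rot": [3,0,0]},{"jaw": 0,"offset": [0,11,1],"rot": [5,0,0]},{"jaw": 0,"offset": [0,11,1],"rot": [5,0,0]}]'

```text
time_s: 9.6
eef_pos: [0.5896, 0.34, 0.2016]
eef_rot: [0.009, -0.016, 0.924, -0.382]
wrist_force: [0.2, -0.9, -2.6]
opening: 0.129
grasp_force: 59.2
```

```bash
cat >> plan.py <<'E'
def W(b,Y,bx,bz,th,j,n,L=128):
    t=np.radians(th); return (*tgt(b,bx-L*np.cos(t),Y,90+bz+L*np.sin(t),th),j,n)
E
python3 - <<'E'
from plan import *
print(*own("L"))
plan([W("L",-66,8,12,135,0,2),W("L",-66,8,5,135,0,3)])
E
```

```text
X 100.0 Y -67.2 Z 201.6 th 134.9 q [ 0.63  0.8   0.97 -0.65  1.81 -0.99] F [ 0.2 -0.9 -2.6] open 0.129 g 59.2 t 9.6
[{"jaw":0,"offset":[1,3,4],"rot":[0,0,0]},{"jaw":0,"offset":[0,2,3],"rot":[0,0,-0.5]},{"jaw":0,"offset":[0,2,2],"rot":[0,0,0]},{"jaw":0,"offset":[0,2,2],"rot":[0,0,0]},{"jaw":0,"offset":[0,1,1],"rot":[0,0,0]}]
```

apply_moves --moves '[{"jaw": 0,"offset": [1,3,4],"rot": [0,0,0]},{"jaw": 0,"offset": [0,2,3],"rot": [0,0,-0.5]},{"jaw": 0,"offset": [0,2,2],"rot": [0,0,0]},{"jaw": 0,"offset": [0,2,2],"rot": [0,0,0]},{"jaw": 0,"offset": [0,1,1],"rot": [0,0,0]}]'

```text
time_s: 10.22
eef_pos: [0.5882, 0.3378, 0.185]
eef_rot: [0.007, -0.02, 0.924, -0.381]
wrist_force: [-0.3, -0.7, -1.8]
opening: 0.128
grasp_force: 59.1
```

Run:
```python
from plan import *
print(*own("L"))
p,d,K,T=cam("scene"); save("s4.png",cv2.resize(p[20:220,300:580],None,fx=2.5,fy=2.5)); w=cloud(d,K,T)*1000
c,o,s=B["L"]
q=w[(p.min(2)>50)&(np.ptp(p,2)<40)]; X=(q[:,:2]-c)@o; Y=(q[:,:2]-c)@np.array([-o[1],o[0]])
m=(X>-30)&(X<140)&(abs(Y+66)<60)&(q[:,2]>91)&(q[:,2]<250); A=np.c_[X[m],q[m,2]]
for z in range(80,250,15):
    b=A[(A[:,1]>z)&(A[:,1]<z+15)]
    if len(b)>3: print(z,len(b),np.median(b,0).round(1),b.min(0).round(1))
```

```text
X 97.9 Y -65.7 Z 185.0 th 134.8 q [ 0.62  0.81  0.99 -0.65  1.79 -0.98] F [-0.3 -0.7 -1.8] open 0.128 g 59.1 t 10.2
80 12 [15.9 91.9] [ 6.1 91. ]
95 258 [  9.6 106.2] [ 4.1 95.7]
110 528 [ 20.9 117.5] [  9.4 110. ]
125 531 [ 36.7 132.6] [ 24.1 125. ]
140 523 [ 51.4 147.9] [ 38.4 140. ]
155 539 [ 66.8 162.5] [ 54.7 155. ]
170 545 [ 81.8 177.6] [ 68.9 170. ]
185 491 [ 96.1 192.1] [ 85. 185.]
200 245 [108.4 204.2] [ 95.8 200. ]
215 5 [112.  217.9] [103.4 217.4]
```

View pics/s4.png

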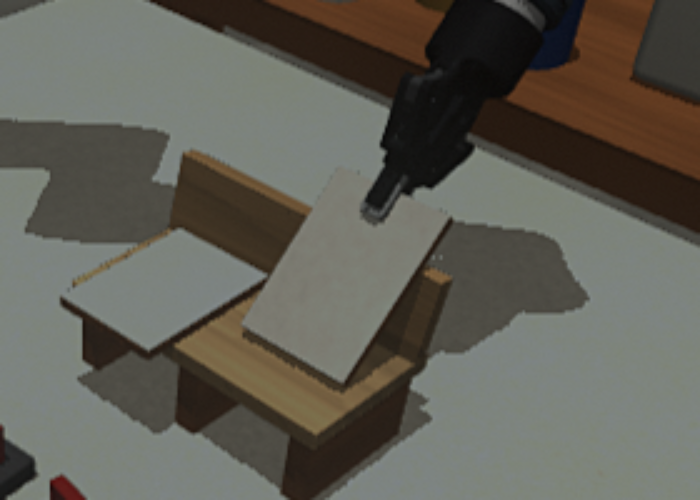

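apply_moves --moves '[{"jaw": 0,"offset": [0,2,2],"rot": [0,0,0]},{"jaw": 0,"offset": [0,0,0],"rot": [0,0,0]},{"jaw": 0.2,"offset": [0,-1,0],"rot": [0,0,0]},{"jaw": 0.25,"offset": [0,-2,0],"rot": [0,0,0]},{"jaw": 0.3,"offset": [0,-2,0],"rot": [0,0,0]}]'

```text
time_s: 10.9
eef_pos: [0.5882, 0.3346, 0.1856]
eef_rot: [0.007, -0.021, 0.924, -0.382]
wrist_force: [0.2, -0.0, -1.0]
opening: 0.298
grasp_force: 0.3
```

apply_moves --moves '[{"jaw": 0.3,"offset": [0,-2,0],"rot": [0,0,0]},{"jaw": 0.3,"offset": [0,0,0],"rot": [0,0,0]},{"jaw": 0.3,"offset": [0,0,-4],"rot": [0,0,0]},{"jaw": 0.3,"offset": [0,0,-5],"rot": [0,0,0]},{"jaw": 0.3,"offset": [0,0,0],"rot": [0,0,0]}]'

```text
time_s: 11.52
eef_pos: [0.5881, 0.3402, 0.1936]
eef_rot: [0.007, -0.021, 0.924, -0.381]
wrist_force: [-0.5, -0.1, 0.9]
opening: 0.301
grasp_force: 0.3
```

```bash
cat >> plan.py <<'E'
def look(b,Yc,name=None,crop=None):
    p,d,K,T=cam("scene"); w=cloud(d,K,T)*1000; c,o,s=B[b]
    if name: save(name,cv2.resize(p[crop[0]:crop[1],crop[2]:crop[3]],None,fx=2.5,fy=2.5))
    q=w[(p.min(2)>45)&(np.ptp(p,2)<40)]; X=(q[:,:2]-c)@o; Y=(q[:,:2]-c)@np.array([-o[1],o[0]])
    m=(X>-120)&(X<140)&(abs(Y-Yc)<45)&(q[:,2]>96)&(q[:,2]<250); A=np.c_[X[m],q[m,2]]
    for x in range(-120,140,20):
        e=A[(A[:,0]>x)&(A[:,0]<x+20)]
        if len(e)>15: print(x,len(e),np.median(e,0).round(1),e.min(0).round(1),e.max(0).round(1))
E
python3 - <<'E'
from plan import *
print(*own("L")); look("L",-66)
E
```

```text
X 100.2 Y -65.7 Z 193.6 th 134.8 q [ 0.63  0.81  0.98 -0.65  1.8  -0.99] F [-0.5 -0.1  0.9] open 0.301 g 0.3 t 11.5
0 395 [ 13.  105.5] [ 4.6 96.3] [ 20.  115.8]
20 595 [ 30.  122.5] [ 20.  108.6] [ 40.  135.8]
40 583 [ 50.2 142.4] [ 40.  129.4] [ 60.  158.3]
60 603 [ 70.1 162.3] [ 60.  148.8] [ 80.  177.9]
80 643 [ 90.3 182.9] [ 80.  167.3] [100.  230.3]
100 338 [105.  197.7] [100.  188.4] [115.2 242.6]
```

apply_moves --moves '[{"jaw": 0.3,"offset": [0,0,-6],"rot": [0,0,0]},{"jaw": 0.3,"offset": [0,0,-7],"rot": [0,0,0]},{"jaw": 0.3,"offset": [0,0,-10],"rot": [0,0,0]},{"jaw": 0.3,"offset": [0,0,-20],"rot": [0,0,0]},{"jaw": 0,"offset": [0,0,0],"rot": [0,0,0]}]'

```text
time_s: 12.2
eef_pos: [0.5872, 0.3713, 0.2254]
eef_rot: [0.008, -0.021, 0.924, -0.381]
wrist_force: [0.2, -0.9, 0.1]
opening: 0.102
grasp_force: 0.0
```

Run:
```python
from plan import *
print(*own("L")); look("L",-66)
```

```text
X 131.4 Y -66.1 Z 225.4 th 134.8 q [ 0.66  0.83  0.88 -0.65  1.88 -1.01] F [ 0.2 -0.9  0.1] open 0.102 g 0.0 t 12.2
0 389 [ 12.8 105.8] [ 4.5 96.7] [ 20. 117.]
20 563 [ 29.7 121.9] [ 20.1 107.9] [ 40.  135.9]
40 568 [ 49.9 140.5] [ 40.  128.3] [ 60.  154.4]
60 578 [ 70.  159.2] [ 60.  146.2] [ 80.  174.1]
80 584 [ 90. 178.] [ 80.  164.1] [ 99.9 191.9]
100 448 [107.7 194.9] [100.  184.8] [119.7 203.5]
120 57 [128.4 237.6] [123.4 223.9] [140.  249.4]
```

```bash
cat >> plan.py <<'E'
def V(b,X,Y,Z,j,n,off=0):  # vertical tool, closing along board y
    p,_=tgt(b,X,Y,Z,90); o=B[b][1]; a=np.degrees(np.arctan2(o[1],o[0]))-90+off
    return (*down(*p,a),j,n)
E
python3 - <<'E'
from plan import *
c=plan([V("L",160,-66,265,0,10),V("L",150,-66,184,0,5)])
w=[V("L",131,-66,183,0,5)]
for X,z in((120,174),(112,168),(104,168),(100,168)): w.append(V("L",X,-66,z,0,5))
plan(w,c)
E
```

```text
[{"jaw":0,"offset":[0,-1,-5],"rot":[-3.5,3.5,8.5]},{"jaw":0,"offset":[0,0,-5],"rot":[-3.5,3.5,8.5]},{"jaw":0,"offset":[1,-1,-5],"rot":[-3.5,3.5,8.5]},{"jaw":0,"offset":[0,0,-5],"rot":[-3.5,3.5,8.5]},{"jaw":0,"offset":[2,1,-5],"rot":[-3.5,3.5,8.5]}]
[{"jaw":0,"offset":[1,0,-5],"rot":[-3.5,3.5,8.5]},{"jaw":0,"offset":[1,0,-4],"rot":[-3.5,3.5,8.5]},{"jaw":0,"offset":[3,1,-5],"rot":[-3.5,3.5,8.5]},{"jaw":0,"offset":[2,0,-4],"rot":[-3.5,3.5,8.5]},{"jaw":0,"offset":[3,0,-5],"rot":[-3.5,3.5,8.5]}]
[{"jaw":0,"offset":[-2,0,16],"rot":[0,0,0]},{"jaw":0,"offset":[-2,0,17],"rot":[0,0,0]},{"jaw":0,"offset":[-2,0,16],"rot":[0,0,0]},{"jaw":0,"offset":[-2,0,16],"rot":[0,0,0]},{"jaw":0,"offset":[-2,0,16],"rot":[0,0,0]}]
[{"jaw":0,"offset":[-4,0,0],"rot":[0,0,0]},{"jaw":0,"offset":[-4,0,1],"rot":[0,0,0]},{"jaw":0,"offset":[-4,0,0],"rot":[0,0,0]},{"jaw":0,"offset":[-4,0,0],"rot":[0,0,0]},{"jaw":0,"offset":[-3,0,0],"rot":[0,0,0]}]
[{"jaw":0,"offset":[-2,0,2],"rot":[0,0,0]},{"jaw":0,"offset":[-3,0,2],"rot":[0,0,0]},{"jaw":0,"offset":[-2,0,2],"rot":[0,0,0]},{"jaw":0,"offset":[-2,0,2],"rot":[0,0,0]},{"jaw":0,"offset":[-2,0,1],"rot":[0,0,0]}]
[{"jaw":0,"offset":[-2,0,1],"rot":[0,0,0]},{"jaw":0,"offset":[-1,0,2],"rot":[0,0,0]},{"jaw":0,"offset":[-2,0,1],"rot":[0,0,0]},{"jaw":0,"offset":[-2,0,1],"rot":[0,0,0]},{"jaw":0,"offset":[-1,0,1],"rot":[0,0,0]}]
[{"jaw":0,"offset":[-2,0,0],"rot":[0,0,0]},{"jaw":0,"offset":[-1,0,0],"rot":[0,0,0]},{"jaw":0,"offset":[-2,0,0],"rot":[0,0,0]},{"jaw":0,"offset":[-2,0,0],"rot":[0,0,0]},{"jaw":0,"offset":[-1,0,0],"rot":[0,0,0]}]
[{"jaw":0,"offset":[-1,0,0],"rot":[0,0,0]},{"jaw":0,"offset":[-1,0,0],"rot":[0,0,0]},{"jaw":0,"offset":[-1,0,0],"rot":[0,0,0]},{"jaw":0,"offset":[-1,0,0],"rot":[0,0,0]},{"jaw":0,"offset":[0,0,0],"rot":[0,0,0]}]
```

apply_moves --moves '[{"jaw": 0,"offset": [0,0,-10],"rot": [-3.5,3.5,8.5]},{"jaw": 0,"offset": [0,0,-10],"rot": [-3.5,3.5,8.5]},{"jaw": 0,"offset": [1,-1,-5],"rot": [-3.5,3.5,8.5]},{"jaw": 0,"offset": [0,0,-5],"rot": [-3.5,3.5,8.5]},{"jaw": 0,"offset": [2,1,-5],"rot": [-3.5,3.5,8.5]}]'

```text
time_s: 12.88
eef_pos: [0.5863, 0.3921, 0.2498]
eef_rot: [0.003, 0.372, 0.904, -0.21]
wrist_force: [0.9, -0.7, -0.1]
opening: -0.0
grasp_force: 0.0
```

apply_moves --moves '[{"jaw": 0,"offset": [1,0,-5],"rot": [-3.5,3.5,8.5]},{"jaw": 0,"offset": [1,0,-4],"rot": [-3.5,3.5,8.5]},{"jaw": 0,"offset": [3,1,-5],"rot": [-3.5,3.5,8.5]},{"jaw": 0,"offset": [2,0,-4],"rot": [-3.5,3.5,8.5]},{"jaw": 0,"offset": [3,0,0],"rot": [-3.5,3.5,8.5]}]'

```text
time_s: 13.5
eef_pos: [0.5857, 0.4061, 0.2662]
eef_rot: [-0.001, 0.694, 0.72, -0.001]
wrist_force: [-0.1, -0.8, -0.2]
opening: 0.001
grasp_force: 0.0
```

Run:
```python
from plan import *
print(*own("L"))
c=plan([V("L",150,-66,184,0,5)])
c=plan([V("L",132,-66,183,0,5)],c)
```

```text
X 166.2 Y -66.0 Z 266.2 th 90.0 q [0.44 0.46 1.18 0.   1.5  0.4 ] F [-0.1 -0.8 -0.2] open 0.001 g 0.0 t 13.5
[{"jaw":0,"offset":[-3,0,16],"rot":[0,0,0]},{"jaw":0,"offset":[-3,0,17],"rot":[0,0,0]},{"jaw":0,"offset":[-4,0,16],"rot":[0,0,0]},{"jaw":0,"offset":[-3,0,17],"rot":[0,0,0]},{"jaw":0,"offset":[-3,0,16],"rot":[0,0,0]}]
[{"jaw":0,"offset":[-4,0,0],"rot":[0,0,0]},{"jaw":0,"offset":[-3,0,0],"rot":[0,0,0]},{"jaw":0,"offset":[-4,0,1],"rot":[0,0,0]},{"jaw":0,"offset":[-4,0,0],"rot":[0,0,0]},{"jaw":0,"offset":[-3,0,0],"rot":[0,0,0]}]
```

apply_moves --moves '[{"jaw": 0,"offset": [-3,0,16],"rot": [0,0,0]},{"jaw": 0,"offset": [-3,0,17],"rot": [0,0,0]},{"jaw": 0,"offset": [-4,0,16],"rot": [0,0,0]},{"jaw": 0,"offset": [-3,0,17],"rot": [0,0,0]},{"jaw": 0,"offset": [-3,0,16],"rot": [0,0,0]}]'

```text
time_s: 14.12
eef_pos: [0.5855, 0.3905, 0.1823]
eef_rot: [-0.001, 0.692, 0.722, -0.003]
wrist_force: [0.2, 0.0, -0.7]
opening: -0.002
grasp_force: 0.0
```

apply_moves --moves '[{"jaw": 0,"offset": [-4,0,0],"rot": [0,0,0]},{"jaw": 0,"offset": [-3,0,0],"rot": [0,0,0]},{"jaw": 0,"offset": [-4,0,1],"rot": [0,0,0]},{"jaw": 0,"offset": [-4,0,0],"rot": [0,0,0]},{"jaw": 0,"offset": [-3,0,0],"rot": [0,0,0]}]'

```text
time_s: 14.75
eef_pos: [0.5867, 0.3727, 0.1837]
eef_rot: [-0.001, 0.692, 0.722, -0.001]
wrist_force: [0.2, 0.7, 1.1]
opening: -0.002
grasp_force: 0.7
```

apply_moves --moves '[{"jaw": 0,"offset": [-2,0,2],"rot": [0,0,0]},{"jaw": 0,"offset": [-3,0,2],"rot": [0,0,0]},{"jaw": 0,"offset": [-2,0,2],"rot": [0,0,0]},{"jaw": 0,"offset": [-2,0,2],"rot": [0,0,0]},{"jaw": 0,"offset": [-2,0,1],"rot": [0,0,0]}]'

```text
time_s: 15.38
eef_pos: [0.5868, 0.3616, 0.1739]
eef_rot: [-0.001, 0.692, 0.722, -0.002]
wrist_force: [-0.0, 1.0, -0.4]
opening: -0.003
grasp_force: 0.6
```

Run:
```python
from plan import *
print(*own("L")); look("L",-66,"s5.png",(20,220,300,580))
```

```text
X 121.7 Y -65.3 Z 173.9 th 90.1 q [ 0.38  0.48  1.34 -0.    1.33  0.34] F [-0.   1.  -0.4] open -0.003 g 0.6 t 15.4
-20 362 [ -6.7 104.9] [-15.3  96. ] [ -0.  114.4]
0 527 [ 10.1 118.5] [1.000e-01 1.081e+02] [ 20.  130.1]
20 516 [ 29.9 134.2] [ 20.  121.9] [ 40.  145.9]
40 527 [ 50.1 149.7] [ 40.  138.5] [ 60.  163.5]
60 541 [ 70.1 165.6] [ 60.  152.8] [ 80. 178.]
80 526 [ 90.3 181.5] [ 80.1 168.3] [100.  194.5]
100 121 [102.6 190.5] [100.1 185.7] [116.7 250. ]
```

View pics/s5.png

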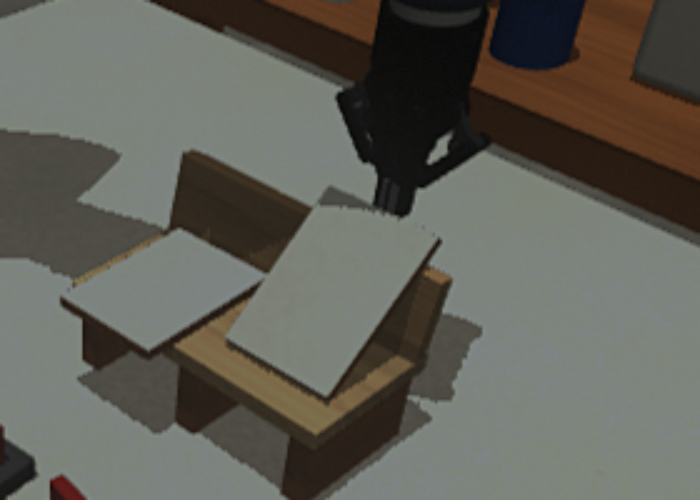

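apply_moves --moves '[{"jaw": 0,"offset": [-2,0,1],"rot": [0,0,0]},{"jaw": 0,"offset": [-2,0,1],"rot": [0,0,0]},{"jaw": 0,"offset": [-2,0,1],"rot": [0,0,0]},{"jaw": 0,"offset": [-2,0,1],"rot": [0,0,0]},{"jaw": 0,"offset": [-2,0,0],"rot": [0,0,0]}]'

```text
time_s: 16.05
eef_pos: [0.5873, 0.3516, 0.1701]
eef_rot: [-0.001, 0.692, 0.722, -0.002]
wrist_force: [-0.2, 0.6, 0.2]
opening: -0.001
grasp_force: 0.6
```

apply_moves --moves '[{"jaw": 0,"offset": [-2,0,0],"rot": [0,0,0]},{"jaw": 0,"offset": [-2,0,0],"rot": [0,0,0]},{"jaw": 0,"offset": [-1,0,0],"rot": [0,0,0]},{"jaw": 0,"offset": [-1,0,0],"rot": [0,0,0]},{"jaw": 0,"offset": [-1,0,0],"rot": [0,0,0]}]'

```text
time_s: 16.68
eef_pos: [0.5876, 0.3447, 0.1703]
eef_rot: [-0.001, 0.692, 0.722, -0.002]
wrist_force: [0.4, 0.5, 0.3]
opening: -0.0
grasp_force: 0.6
```

Run:
```python
from plan import *
print(*own("L")); look("L",-66)
```

```text
X 104.8 Y -65.5 Z 170.3 th 90.1 q [ 0.36  0.47  1.36 -0.    1.31  0.31] F [0.4 0.5 0.3] open -0.0 g 0.6 t 16.7
-40 342 [-26.7 104.6] [-34.   96.1] [-20.  112.2]
-20 506 [ -9.6 116.7] [-20.  103.7] [ -0.  127.5]
0 520 [  9.9 131.5] [  0.  118.8] [ 19.9 141.7]
20 516 [ 29.8 146.8] [ 20.  135.7] [ 39.9 158.5]
40 521 [ 50.1 161.4] [ 40.  149.5] [ 60.  171.7]
60 530 [ 70.1 176.2] [ 60.  165.5] [ 80.  187.5]
80 202 [ 84.5 186.4] [ 80.  178.6] [ 99.9 249.3]
```

apply_moves --moves '[{"jaw": 0,"offset": [-2,0,0],"rot": [0,0,0]},{"jaw": 0,"offset": [-2,0,0],"rot": [0,0,0]},{"jaw": 0,"offset": [-2,0,0],"rot": [0,0,0]},{"jaw": 0,"offset": [-2,0,0],"rot": [0,0,0]},{"jaw": 0,"offset": [-2,0,0],"rot": [0,0,0]}]'

```text
time_s: 17.35
eef_pos: [0.5881, 0.3346, 0.1703]
eef_rot: [-0.001, 0.692, 0.722, -0.002]
wrist_force: [-0.4, 0.8, 0.6]
opening: 0.0
grasp_force: 0.6
```

Run:
```python
from plan import *
print(*own("L")); look("L",-66)
```

```text
X 94.7 Y -65.5 Z 170.3 th 90.1 q [ 0.34  0.46  1.38 -0.    1.31  0.3 ] F [-0.4  0.8  0.6] open 0.0 g 0.6 t 17.4
-60 73 [-41.2 101.4] [-44.3  96.6] [-40.1 105.4]
-40 519 [-30.3 109.2] [-40.  96.] [-20.1 121.9]
-20 522 [-10.3 124.2] [-20.  112.7] [ -0.  135.7]
0 522 [  9.8 139.2] [  0.  127.9] [ 20.  149.9]
20 526 [ 29.6 153.8] [ 20.1 142.9] [ 40.  164.3]
40 531 [ 49.8 168.9] [ 40.  158.5] [ 60.  182.7]
60 458 [ 68.9 182.5] [ 60.  173.5] [ 79.6 190.7]
80 17 [ 85.5 231.4] [ 83.  178.9] [ 98.9 250. ]
```

apply_moves --moves '[{"jaw": 0,"offset": [-3,0,0],"rot": [0,0,0]},{"jaw": 0,"offset": [-3,0,0],"rot": [0,0,0]},{"jaw": 0,"offset": [-3,0,0],"rot": [0,0,0]},{"jaw": 0,"offset": [-3,0,0],"rot": [0,0,0]},{"jaw": 0,"offset": [-3,0,0],"rot": [0,0,0]}]'

```text
time_s: 18.02
eef_pos: [0.5887, 0.3194, 0.1703]
eef_rot: [-0.001, 0.692, 0.722, -0.002]
wrist_force: [-0.1, -0.0, 1.3]
opening: -0.0
grasp_force: 0.0
```

apply_moves --moves '[{"jaw": 0,"offset": [-2,0,0],"rot": [0,0,0]},{"jaw": 0,"offset": [-3,0,0],"rot": [0,0,0]},{"jaw": 0,"offset": [-2,0,2],"rot": [0,0,0]},{"jaw": 0,"offset": [-1,0,4],"rot": [0,0,0]},{"jaw": 0,"offset": [-1,0,4],"rot": [0,0,0]}]'

```text
time_s: 18.65
eef_pos: [0.5889, 0.3107, 0.1599]
eef_rot: [-0.001, 0.692, 0.722, -0.002]
wrist_force: [-0.0, 0.5, 0.2]
opening: -0.001
grasp_force: 0.0
```

Run:
```python
from plan import *
print(*own("L")); look("L",-66,"s6.png",(20,220,300,580))
```

```text
X 70.7 Y -65.4 Z 159.9 th 90.1 q [ 0.31  0.45  1.42 -0.    1.28  0.27] F [-0.   0.5  0.2] open -0.001 g 0.0 t 18.6
-80 251 [-68.3 102.3] [-74.6  97.4] [-60.  105.3]
-60 316 [-50.3 102.5] [-60.   99.7] [-40.  106.2]
-40 282 [-29.5 102.6] [-40.   99.5] [-20.1 106. ]
-20 283 [-10.7 102.6] [-19.9  99.7] [-1.000e-01  1.061e+02]
0 272 [  9.6 102.6] [  0.  100.2] [ 19.9 105.8]
20 276 [ 30.7 102.6] [20.  99.3] [ 39.9 106.2]
40 263 [ 50.  102.6] [40.1 99.4] [ 60. 237.]
60 212 [ 67.  102.8] [ 60.1 100.2] [ 78.6 245.3]
100 21 [106.  162.3] [103.5 160.4] [108.4 163.8]
```

View pics/s6.png

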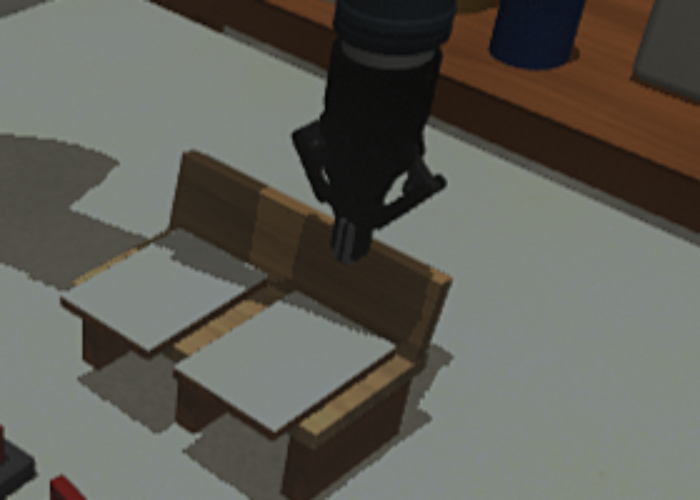

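The left panel now lies flat and white side up; its top is at 102.6 mm and it spans X −75 to +75. Next is the right panel.

Run:
```python
from plan import *
p=pose()[0]*1000
c=plan([(np.array([p[0],p[1]-60,300]),down(0,0,0,2.3+15)[1],.55,5),(np.array([600,0,300]),tgt("R",0,0,0,78)[1],.55,10),(*tgt("R",-100,63,230,60),.55,5)])
c=plan([(*tgt("R",-93,63,126,50),.55,5)],c)
```

```text
[{"jaw":0.55,"offset":[-12,-1,-28],"rot":[0,0,-3]},{"jaw":0.55,"offset":[-12,-1,-28],"rot":[0,0,-3]},{"jaw":0.55,"offset":[-12,-2,-28],"rot":[0,0,-3]},{"jaw":0.55,"offset":[-12,-2,-29],"rot":[0,0,-3]},{"jaw":0.55,"offset":[-11,-3,-28],"rot":[-0.5,0,-3]}]
[{"jaw":0.55,"offset":[-24,-6,0],"rot":[1,-0.5,-5.5]},{"jaw":0.55,"offset":[-24,-9,0],"rot":[1,-0.5,-6]},{"jaw":0.55,"offset":[-22,-11,1],"rot":[1.5,-0.5,-5.5]},{"jaw":0.55,"offset":[-22,-14,1],"rot":[1,-1,-5.5]},{"jaw":0.55,"offset":[-19,-15,2],"rot":[1,-0.5,-6]}]
[{"jaw":0.55,"offset":[-19,-17,3],"rot":[1,-0.5,-5.5]},{"jaw":0.55,"offset":[-16,-19,2],"rot":[1.5,-0.5,-5.5]},{"jaw":0.55,"offset":[-15,-20,4],"rot":[1,-0.5,-6]},{"jaw":0.55,"offset":[-12,-21,4],"rot":[1,-0.5,-5.5]},{"jaw":0.55,"offset":[-10,-23,4],"rot":[1,-1,-5.5]}]
[{"jaw":0.55,"offset":[-14,-27,20],"rot":[3.5,0,0]},{"jaw":0.55,"offset":[-15,-26,22],"rot":[4,0,0]},{"jaw":0.55,"offset":[-14,-24,23],"rot":[3.5,0,0]},{"jaw":0.55,"offset":[-15,-23,25],"rot":[3.5,0,0]},{"jaw":0.55,"offset":[-14,-21,26],"rot":[3.5,0,0]}]
[{"jaw":0.55,"offset":[0,9,19],"rot":[2,0,0]},{"jaw":0.55,"offset":[0,10,18],"rot":[2,0,0]},{"jaw":0.55,"offset":[0,10,18],"rot":[2,0,0]},{"jaw":0.55,"offset":[0,12,18],"rot":[2,0,0]},{"jaw":0.55,"offset":[0,11,17],"rot":[2,0,0]}]
```

apply_moves --moves '[{"jaw": 0.55,"offset": [-12,-1,-28],"rot": [0,0,-3]},{"jaw": 0.55,"offset": [-12,-1,-28],"rot": [0,0,-3]},{"jaw": 0.55,"offset": [-12,-2,-28],"rot": [0,0,-3]},{"jaw": 0.55,"offset": [-12,-2,-29],"rot": [0,0,-3]},{"jaw": 0.55,"offset": [-11,-3,-28],"rot": [-0.5,0,-3]}]'

```text
time_s: 19.32
eef_pos: [0.5893, 0.2509, 0.3023]
eef_rot: [0.002, 0.591, 0.807, 0.002]
wrist_force: [0.4, -0.6, 0.8]
opening: 0.55
grasp_force: 0.0
```

apply_moves --moves '[{"jaw": 0.55,"offset": [-24,-6,0],"rot": [1,-0.5,-5.5]},{"jaw": 0.55,"offset": [-24,-9,0],"rot": [1,-0.5,-6]},{"jaw": 0.55,"offset": [-22,-11,1],"rot": [1.5,-0.5,-5.5]},{"jaw": 0.55,"offset": [-22,-14,1],"rot": [1,-1,-5.5]},{"jaw": 0.55,"offset": [-19,-15,2],"rot": [1,-0.5,-6]}]'

```text
time_s: 19.95
eef_pos: [0.5943, 0.1252, 0.3014]
eef_rot: [-0.005, 0.373, 0.926, -0.052]
wrist_force: [-0.5, -0.6, -0.4]
opening: 0.55
grasp_force: 0.0
```

apply_moves --moves '[{"jaw": 0.55,"offset": [-19,-17,3],"rot": [1,-0.5,-5.5]},{"jaw": 0.55,"offset": [-16,-19,2],"rot": [1.5,-0.5,-5.5]},{"jaw": 0.55,"offset": [-15,-20,4],"rot": [1,-0.5,-6]},{"jaw": 0.55,"offset": [-12,-21,4],"rot": [1,-0.5,-5.5]},{"jaw": 0.55,"offset": [-10,-23,4],"rot": [1,-1,-5.5]}]'

```text
time_s: 20.58
eef_pos: [0.6001, -0.0004, 0.3008]
eef_rot: [-0.012, 0.135, 0.985, -0.102]
wrist_force: [0.8, 0.2, -0.4]
opening: 0.546
grasp_force: 0.0
```

apply_moves --moves '[{"jaw": 0.55,"offset": [-14,-27,20],"rot": [3.5,0,0]},{"jaw": 0.55,"offset": [-15,-26,22],"rot": [4,0,0]},{"jaw": 0.55,"offset": [-14,-24,23],"rot": [3.5,0,0]},{"jaw": 0.55,"offset": [-15,-23,25],"rot": [3.5,0,0]},{"jaw": 0.55,"offset": [-14,-21,26],"rot": [3.5,0,0]}]'

```text
time_s: 21.2
eef_pos: [0.6284, -0.1674, 0.2306]
eef_rot: [-0.033, 0.133, 0.957, -0.256]
wrist_force: [-0.1, -0.7, 0.3]
opening: 0.554
grasp_force: 0.0
```

Run:
```python
from plan import *
print(*own("R"))
c=plan([(*tgt("R",-93,63,126,52),.55,5)])
```

```text
X -99.4 Y 63.6 Z 230.6 th 60.1 q [-0.2   0.42  1.39 -0.53  1.4  -1.38] F [-0.1 -0.7  0.3] open 0.554 g 0.0 t 21.2
[{"jaw":0.55,"offset":[0,9,19],"rot":[1.5,0,0]},{"jaw":0.55,"offset":[0,10,18],"rot":[1.5,0,0]},{"jaw":0.55,"offset":[1,10,19],"rot":[2,0,0]},{"jaw":0.55,"offset":[0,11,17],"rot":[1.5,0,0]},{"jaw":0.55,"offset":[0,12,18],"rot":[1.5,0.5,0]}]
```

Run:
```python
from plan import *
w=[(*tgt("R",-95,63,125,45),.55,5),(*tgt("R",-53,63,83,45),.55,4),(*tgt("R",-46,63,90,45),.55,1)]
# panel slides ~5 mm to the fence foot, then the arc about X=73
for f,n in ((11,5),(22,5),(34,5),(46,5)):
    a=np.radians(f); w.append((*tgt("R",74-150*np.cos(a)+34,63,90+150*np.sin(a),45),.55,n))
plan(w)
```

```text
[{"jaw":0.55,"offset":[0,10,19],"rot":[3,0,0]},{"jaw":0.55,"offset":[0,10,18],"rot":[3,0,0]},{"jaw":0.55,"offset":[1,12,18],"rot":[3,0,0]},{"jaw":0.55,"offset":[0,13,17],"rot":[3,0,0]},{"jaw":0.55,"offset":[0,13,16],"rot":[3,0,0]}]
[{"jaw":0.55,"offset":[0,0,15],"rot":[0,0,0]},{"jaw":0.55,"offset":[0,0,15],"rot":[0,0,0]},{"jaw":0.55,"offset":[0,0,14],"rot":[0,0,0]},{"jaw":0.55,"offset":[0,0,15],"rot":[0,0,0]},{"jaw":0.55,"offset":[0,-10,0],"rot":[0,0,0]}]
[{"jaw":0.55,"offset":[0,-5,-3],"rot":[0,0,0]},{"jaw":0.55,"offset":[0,-5,-3],"rot":[0,0,0]},{"jaw":0.55,"offset":[0,-5,-3],"rot":[0,0,0]},{"jaw":0.55,"offset":[0,-5,-3],"rot":[0,0,0]},{"jaw":0.55,"offset":[0,-5,-3],"rot":[0,0,0]}]
[{"jaw":0.55,"offset":[0,-5,-3],"rot":[0,0,0]},{"jaw":0.55,"offset":[0,-5,-3],"rot":[0,0,0]},{"jaw":0.55,"offset":[0,-5,-2],"rot":[0,0,0]},{"jaw":0.55,"offset":[0,-5,-3],"rot":[0,0,0]},{"jaw":0.55,"offset":[0,-5,-3],"rot":[0,0,0]}]
[{"jaw":0.55,"offset":[0,-6,-2],"rot":[0,0,0]},{"jaw":0.55,"offset":[0,-6,-2],"rot":[0,0,0]},{"jaw":0.55,"offset":[0,-6,-2],"rot":[0,0,0]},{"jaw":0.55,"offset":[0,-6,-1],"rot":[0,0,0]},{"jaw":0.55,"offset":[0,-6,-2],"rot":[0,0,0]}]
[{"jaw":0.55,"offset":[0,-6,-1],"rot":[0,0,0]},{"jaw":0.55,"offset":[0,-7,0],"rot":[0,0,0]},{"jaw":0.55,"offset":[0,-6,-1],"rot":[0,0,0]},{"jaw":0.55,"offset":[0,-6,0],"rot":[0,0,0]},{"jaw":0.55,"offset":[0,-6,-1],"rot":[0,0,0]}]
```

apply_moves --moves '[{"jaw": 0.55,"offset": [0,10,19],"rot": [3,0,0]},{"jaw": 0.55,"offset": [0,10,18],"rot": [3,0,0]},{"jaw": 0.55,"offset": [1,12,18],"rot": [3,0,0]},{"jaw": 0.55,"offset": [0,13,17],"rot": [3,0,0]},{"jaw": 0.55,"offset": [0,13,16],"rot": [3,0,0]}]'

```text
time_s: 21.82
eef_pos: [0.6265, -0.1704, 0.1247]
eef_rot: [-0.05, 0.128, 0.915, -0.378]
wrist_force: [-0.2, -0.4, 0.6]
opening: 0.547
grasp_force: 0.0
```

Run:
```python
from plan import *
print(*own("R"))
```

```text
X -96.0 Y 62.7 Z 124.7 th 45.1 q [-0.1   0.64  1.41 -0.8   1.34 -1.11] F [-0.2 -0.4  0.6] open 0.547 g 0.0 t 21.8
```

apply_moves --moves '[{"jaw": 0.55,"offset": [0,0,15],"rot": [0,0,0]},{"jaw": 0.55,"offset": [0,0,15],"rot": [0,0,0]},{"jaw": 0.55,"offset": [0,0,15],"rot": [0,0,0]},{"jaw": 0.55,"offset": [0,0,15],"rot": [0,0,0]},{"jaw": 0.55,"offset": [0,-10,0],"rot": [0,0,0]}]'

```text
time_s: 22.45
eef_pos: [0.6125, -0.219, 0.0894]
eef_rot: [-0.05, 0.128, 0.916, -0.378]
wrist_force: [0.5, 0.1, -0.5]
opening: 0.549
grasp_force: 0.0
```

apply_moves --moves '[{"jaw": 0.55,"offset": [0,-5,-3],"rot": [0,0,0]},{"jaw": 0.55,"offset": [0,-5,-3],"rot": [0,0,0]},{"jaw": 0.55,"offset": [0,-5,-3],"rot": [0,0,0]},{"jaw": 0.55,"offset": [0,-5,-3],"rot": [0,0,0]},{"jaw": 0.55,"offset": [0,-5,-3],"rot": [0,0,0]}]'

```text
time_s: 23.08
eef_pos: [0.6112, -0.2249, 0.1187]
eef_rot: [-0.05, 0.128, 0.916, -0.378]
wrist_force: [0.4, -0.6, -0.7]
opening: 0.551
grasp_force: 0.3
```

apply_moves --moves '[{"jaw": 0.55,"offset": [0,-5,-3],"rot": [0,0,0]},{"jaw": 0.55,"offset": [0,-5,-3],"rot": [0,0,0]},{"jaw": 0.55,"offset": [0,-5,-2],"rot": [0,0,0]},{"jaw": 0.55,"offset": [0,-5,-3],"rot": [0,0,0]},{"jaw": 0.55,"offset": [0,-5,-3],"rot": [0,0,0]}]'

```text
time_s: 23.7
eef_pos: [0.6088, -0.2327, 0.1462]
eef_rot: [-0.05, 0.128, 0.916, -0.378]
wrist_force: [0.1, -0.1, -0.7]
opening: 0.551
grasp_force: 0.2
```

apply_moves --moves '[{"jaw": 0.55,"offset": [0,-6,-2],"rot": [0,0,0]},{"jaw": 0.55,"offset": [0,-6,-2],"rot": [0,0,0]},{"jaw": 0.55,"offset": [0,-6,-2],"rot": [0,0,0]},{"jaw": 0.55,"offset": [0,-6,-1],"rot": [0,0,0]},{"jaw": 0.55,"offset": [0,-6,-2],"rot": [0,0,0]}]'

```text
time_s: 24.32
eef_pos: [0.6045, -0.2472, 0.1737]
eef_rot: [-0.05, 0.128, 0.916, -0.378]
wrist_force: [-0.2, -0.8, -0.4]
opening: 0.551
grasp_force: 0.2
```

apply_moves --moves '[{"jaw": 0.55,"offset": [0,-6,-1],"rot": [0,0,0]},{"jaw": 0.55,"offset": [0,-7,0],"rot": [0,0,0]},{"jaw": 0.55,"offset": [0,-6,-1],"rot": [0,0,0]},{"jaw": 0.55,"offset": [0,-6,0],"rot": [0,0,0]},{"jaw": 0.55,"offset": [0,-6,-1],"rot": [0,0,0]}]'

```text
time_s: 24.95
eef_pos: [0.5989, -0.2663, 0.1975]
eef_rot: [-0.05, 0.128, 0.916, -0.378]
wrist_force: [0.3, 0.2, -0.8]
opening: 0.548
grasp_force: 0.2
```

Run:
```python
from plan import *
print(*own("R"))
p,d,K,T=cam("scene"); save("s7.png",cv2.resize(p[160:400,60:340],None,fx=2.4,fy=2.4))
```

```text
X 3.8 Y 62.2 Z 197.5 th 45.2 q [-0.25  0.49  1.47 -0.82  1.31 -1.27] F [ 0.3  0.2 -0.8] open 0.548 g 0.2 t 24.9
```

View pics/s7.png

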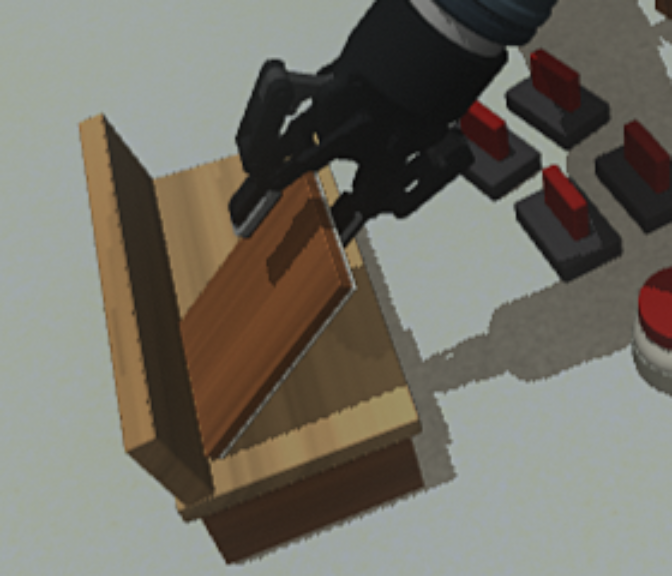

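The right panel is tipped to about 45° and lies on the lower finger. Now I'll grip it.

apply_moves --moves '[{"jaw": 0,"offset": [0,4,0],"rot": [0,0,0]},{"jaw": 0,"offset": [0,5,0],"rot": [0,0,0]},{"jaw": 0,"offset": [0,5,0],"rot": [0,0,0]},{"jaw": 0,"offset": [0,3,0],"rot": [0,0,0]},{"jaw": 0,"offset": [0,0,0],"rot": [0,0,0]}]'

```text
time_s: 25.62
eef_pos: [0.6027, -0.2534, 0.1848]
eef_rot: [-0.05, 0.128, 0.916, -0.377]
wrist_force: [0.9, 5.4, 0.8]
opening: 0.125
grasp_force: 59.2
```

Run:
```python
from plan import *
print(*own("R"))
w=[]; L=129
for th,n in((60,3),(78,3),(96,3)):
    t=np.radians(th); w.append((*tgt("R",71-L*np.cos(t)+(6*np.sin(t) if th<90 else 0)*(1-th/96),62.5,92+L*np.sin(t)+6*max(np.cos(t),0),th),0,n))
w.append((*w[-1][:2],0,1))
plan(w)
```

```text
X -9.7 Y 62.3 Z 184.8 th 45.3 q [-0.23  0.51  1.47 -0.82  1.31 -1.24] F [0.9 5.4 0.8] open 0.125 g 59.2 t 25.6
[{"jaw":0,"offset":[0,-9,-1],"rot":[-5,0,0]},{"jaw":0,"offset":[0,-10,-2],"rot":[-5,0,0]},{"jaw":0,"offset":[0,-9,-2],"rot":[-4.5,0.5,0]},{"jaw":0,"offset":[0,-13,2],"rot":[-6,0,0]},{"jaw":0,"offset":[0,-13,2],"rot":[-6,0,0]}]
[{"jaw":0,"offset":[0,-13,-1],"rot":[-6,0,0]},{"jaw":0,"offset":[0,-13,3],"rot":[-6,0,0]},{"jaw":0,"offset":[0,-13,1],"rot":[-6,0,0]},{"jaw":0,"offset":[-1,-12,0],"rot":[-6,0,0]},{"jaw":0,"offset":[0,0,0],"rot":[0,0,0]}]
```

apply_moves --moves '[{"jaw": 0,"offset": [0,-9,-1],"rot": [-5,0,0]},{"jaw": 0,"offset": [0,-10,-2],"rot": [-5,0,0]},{"jaw": 0,"offset": [0,-9,-2],"rot": [-4.5,0.5,0]},{"jaw": 0,"offset": [0,-13,2],"rot": [-6,0,0]},{"jaw": 0,"offset": [0,-13,2],"rot": [-6,0,0]}]'

```text
time_s: 26.25
eef_pos: [0.59, -0.2965, 0.2157]
eef_rot: [-0.023, 0.138, 0.978, -0.156]
wrist_force: [-0.2, 0.2, -1.5]
opening: 0.132
grasp_force: 58.6
```

apply_moves --moves '[{"jaw": 0,"offset": [0,-13,-1],"rot": [-6,0,0]},{"jaw": 0,"offset": [0,-13,3],"rot": [-6,0,0]},{"jaw": 0,"offset": [0,-13,1],"rot": [-6,0,0]},{"jaw": 0,"offset": [-1,-12,0],"rot": [-6,0,0]},{"jaw": 0,"offset": [0,0,0],"rot": [0,0,0]}]'

```text
time_s: 26.88
eef_pos: [0.5761, -0.3468, 0.2203]
eef_rot: [0.006, 0.142, 0.989, 0.05]
wrist_force: [1.3, 1.8, -0.8]
opening: 0.127
grasp_force: 59.0
```

apply_moves --moves '[{"jaw": 0,"offset": [0,-3,3],"rot": [-1.5,0,0]},{"jaw": 0,"offset": [0,-3,2],"rot": [-1.5,0,0]},{"jaw": 0,"offset": [0,-1,1],"rot": [-0.5,0,0]},{"jaw": 0,"offset": [0,0,0],"rot": [0,0,0]},{"jaw": 0,"offset": [0,0,0],"rot": [0,0,0]}]'

```text
time_s: 27.5
eef_pos: [0.5759, -0.3504, 0.214]
eef_rot: [0.01, 0.139, 0.987, 0.08]
wrist_force: [-0.2, 0.0, -1.4]
opening: 0.135
grasp_force: 58.8
```

Run:
```python
from plan import *
print(*own("R"))
for i in range(3):
    cam("scene"); print(np.round(ctrl.get_obs()["wrist_force"],1))
```

```text
X 91.0 Y 62.9 Z 214.0 th 99.2 q [-0.79  0.45  1.31  0.14  1.47 -2.1 ] F [-0.2  0.  -1.4] open 0.135 g 58.8 t 27.5
[ 0.7 -0.3 -0.8]
[-0.6  0.  -1.1]
[ 0.2 -0.3 -1.7]
```

apply_moves --moves '[{"jaw": 0,"offset": [0,0,2],"rot": [0,0,0]},{"jaw": 0,"offset": [0,-1,1],"rot": [-0.5,0,0]},{"jaw": 0,"offset": [0,-1,1],"rot": [-0.5,0,0]},{"jaw": 0,"offset": [0,0,0],"rot": [0,0,0]},{"jaw": 0,"offset": [0,0,0],"rot": [0,0,0]}]'

```text
time_s: 28.28
eef_pos: [0.5755, -0.3528, 0.2133]
eef_rot: [0.013, 0.139, 0.986, 0.087]
wrist_force: [-5.1, 1.1, 12.4]
opening: 0.127
grasp_force: 61.0
```

Run:
```python
from plan import *
print(*own("R"))
for i in range(3):
    look("R",63) if i==0 else cam("scene"); print(np.round(ctrl.get_obs()["wrist_force"],1))
```

```text
X 93.4 Y 63.2 Z 213.3 th 100.1 q [-0.8   0.45  1.3   0.15  1.47 -2.11] F [-5.1  1.1 12.4] open 0.127 g 61.0 t 28.3
80 43 [ 92.6 238.8] [ 91.4 237.5] [ 94.1 240.5]
100 16 [106.5 247.2] [102.3 162. ] [110.1 249.2]
[-4.8 -0.5 12.5]
[-5.9  1.8 14. ]
[-5.8  1.4 13.1]
```

Run:
```python
from plan import *
L=125
c=plan([W("R",63,60,20,100,0,2,L),W("R",63,30,20,115,0,3,L)])
c=plan([W("R",63,8,20,125,0,3,L),W("R",63,6,20,135,0,2,L)],c)
c=plan([W("R",63,6,12,135,0,2,L),W("R",63,6,6,135,0,3,L)],c)
```

```text
[{"jaw":0,"offset":[0,7,-9],"rot":[0,0,0]},{"jaw":0,"offset":[0,8,-8],"rot":[0,0,-0.5]},{"jaw":0,"offset":[0,-1,3],"rot":[-5,0,0]},{"jaw":0,"offset":[0,-1,3],"rot":[-5,0,0]},{"jaw":0,"offset":[0,-2,3],"rot":[-5,0,0]}]
[{"jaw":0,"offset":[0,0,4],"rot":[-3.5,0,0]},{"jaw":0,"offset":[0,-1,3],"rot":[-3,0,0]},{"jaw":0,"offset":[0,-1,4],"rot":[-3.5,0,0]},{"jaw":0,"offset":[0,-10,1],"rot":[-5,0,0]},{"jaw":0,"offset":[0,-10,1],"rot":[-5,0,0]}]
[{"jaw":0,"offset":[0,-3,3],"rot":[0,0,0]},{"jaw":0,"offset":[0,-3,3],"rot":[0,0,0]},{"jaw":0,"offset":[0,-1,1],"rot":[0,0,0]},{"jaw":0,"offset":[0,-2,1],"rot":[0,0,0]},{"jaw":0,"offset":[0,-1,2],"rot":[0,0,0]}]
```

apply_moves --moves '[{"jaw": 0,"offset": [0,7,-9],"rot": [0,0,0]},{"jaw": 0,"offset": [0,8,-8],"rot": [0,0,-0.5]},{"jaw": 0,"offset": [0,-1,3],"rot": [-5,0,0]},{"jaw": 0,"offset": [0,-1,3],"rot": [-5,0,0]},{"jaw": 0,"offset": [0,-2,3],"rot": [-5,0,0]}]'

```text
time_s: 29.05
eef_pos: [0.5787, -0.3415, 0.2198]
eef_rot: [0.03, 0.132, 0.967, 0.217]
wrist_force: [-0.7, -0.4, -1.4]
opening: 0.126
grasp_force: 58.9
```

apply_moves --moves '[{"jaw": 0,"offset": [0,0,4],"rot": [-3.5,0,0]},{"jaw": 0,"offset": [0,-1,3],"rot": [-3,0,0]},{"jaw": 0,"offset": [0,-1,4],"rot": [-3.5,0,0]},{"jaw": 0,"offset": [0,-10,1],"rot": [-5,0,0]},{"jaw": 0,"offset": [0,-10,1],"rot": [-5,0,0]}]'

```text
time_s: 29.68
eef_pos: [0.5757, -0.3526, 0.1952]
eef_rot: [0.053, 0.124, 0.914, 0.382]
wrist_force: [-0.4, -0.4, -0.9]
opening: 0.132
grasp_force: 58.9
```

apply_moves --moves '[{"jaw": 0,"offset": [0,-3,3],"rot": [0,0,0]},{"jaw": 0,"offset": [0,-3,3],"rot": [0,0,0]},{"jaw": 0,"offset": [0,-1,1],"rot": [0,0,0]},{"jaw": 0,"offset": [0,-2,1],"rot": [0,0,0]},{"jaw": 0,"offset": [0,-1,2],"rot": [0,0,0]}]'

```text
time_s: 30.3
eef_pos: [0.5756, -0.3525, 0.1813]
eef_rot: [0.052, 0.125, 0.915, 0.38]
wrist_force: [-1.0, -1.9, 0.3]
opening: 0.124
grasp_force: 59.2
```

Run:
```python
from plan import *
print(*own("R")); look("R",63)
```

```text
X 93.2 Y 63.2 Z 181.3 th 135.2 q [-0.99  0.73  1.14  0.58  1.81 -2.31] F [-1.  -1.9  0.3] open 0.124 g 59.2 t 30.3
0 675 [ 10.2 109.7] [ 0.  98.2] [ 20.  121.4]
20 736 [ 30.1 129.1] [ 20.  117.5] [ 40.  141.2]
40 801 [ 50.2 148.6] [ 40.  137.1] [ 60.  160.6]
60 872 [ 70.2 168.1] [ 60.  156.3] [ 80.  179.3]
80 753 [ 88.6 186.9] [ 80.  176.2] [100.  241.2]
100 254 [103.8 201.1] [100.  193.3] [119.9 249.8]
```

apply_moves --moves '[{"jaw": 0.2,"offset": [0,1,0],"rot": [0,0,0]},{"jaw": 0.25,"offset": [0,2,0],"rot": [0,0,0]},{"jaw": 0.3,"offset": [0,1,0],"rot": [0,0,0]},{"jaw": 0.3,"offset": [0,1,0],"rot": [0,0,0]},{"jaw": 0.3,"offset": [0,0,0],"rot": [0,0,0]}]'

```text
time_s: 30.98
eef_pos: [0.5763, -0.3492, 0.1844]
eef_rot: [0.052, 0.125, 0.915, 0.381]
wrist_force: [-0.4, 0.5, 0.3]
opening: 0.3
grasp_force: 0.2
```

apply_moves --moves '[{"jaw": 0.3,"offset": [0,0,-5],"rot": [0,0,0]},{"jaw": 0.3,"offset": [0,0,-5],"rot": [0,0,0]},{"jaw": 0.3,"offset": [0,0,-10],"rot": [0,0,0]},{"jaw": 0.3,"offset": [0,0,-15],"rot": [0,0,0]},{"jaw": 0,"offset": [0,0,-20],"rot": [0,0,0]}]'

```text
time_s: 31.6
eef_pos: [0.5655, -0.3877, 0.224]
eef_rot: [0.052, 0.125, 0.915, 0.381]
wrist_force: [0.7, -0.6, 0.2]
opening: 0.101
grasp_force: 0.0
```

Run:
```python
from plan import *
print(*own("R")); look("R",63)
c=plan([V("R",165,63,265,0,10)])
c=plan([V("R",150,63,184,0,5)],c)
```

```text
X 129.7 Y 63.0 Z 224.0 th 135.2 q [-1.03  0.73  1.04  0.58  1.91 -2.29] F [ 0.7 -0.6  0.2] open 0.101 g 0.0 t 31.6
0 679 [ 10.1 108.7] [ 0.  98.4] [ 20.  119.4]
20 735 [ 30.1 126.1] [ 20.  115.5] [ 40.  137.4]
40 784 [ 50.2 144. ] [ 40.  133.2] [ 60.  153.9]
60 859 [ 70.1 161.6] [ 60.  150.9] [ 79.9 172.3]
80 921 [ 90.2 179.4] [ 80.  169.1] [100.  189.5]
100 646 [106.5 194. ] [100.  185.9] [118.7 200. ]
120 59 [125.  235.1] [120.6 221.4] [132.3 250. ]
[{"jaw":0,"offset":[0,0,-5],"rot":[3.5,3.5,-8.5]},{"jaw":0,"offset":[0,1,-5],"rot":[3.5,3.5,-8.5]},{"jaw":0,"offset":[1,0,-5],"rot":[3.5,3.5,-8.5]},{"jaw":0,"offset":[1,-1,-5],"rot":[3.5,3.5,-8.5]},{"jaw":0,"offset":[1,0,-5],"rot":[3.5,3.5,-8.5]}]
[{"jaw":0,"offset":[2,-1,-5],"rot":[3.5,3.5,-8.5]},{"jaw":0,"offset":[2,0,-4],"rot":[3.5,3.5,-8.5]},{"jaw":0,"offset":[2,-1,-5],"rot":[3.5,4,-8.5]},{"jaw":0,"offset":[3,0,-4],"rot":[3.5,3.5,-8.5]},{"jaw":0,"offset":[3,0,-4],"rot":[3.5,3.5,-8.5]}]
[{"jaw":0,"offset":[-3,0,16],"rot":[0,0,0]},{"jaw":0,"offset":[-3,0,16],"rot":[0,0,0]},{"jaw":0,"offset":[-3,0,17],"rot":[0,0,0]},{"jaw":0,"offset":[-3,0,16],"rot":[0,0,0]},{"jaw":0,"offset":[-3,0,16],"rot":[0,0,0]}]
```

Run:
```python
from plan import *
c=plan([V("R",165,63,265,0,10,180)])
c=plan([V("R",150,63,180,0,5,180)],c)
c=plan([V("R",132,63,180,0,5,180)],c)
```

```text
[{"jaw":0,"offset":[0,0,-5],"rot":[3.5,-3.5,8.5]},{"jaw":0,"offset":[0,1,-5],"rot":[3.5,-3.5,8.5]},{"jaw":0,"offset":[-1,-1,-5],"rot":[3.5,-3.5,8.5]},{"jaw":0,"offset":[-1,0,-5],"rot":[3.5,-3.5,8.5]},{"jaw":0,"offset":[-1,-1,-5],"rot":[3.5,-3.5,8.5]}]
[{"jaw":0,"offset":[-1,0,-5],"rot":[3.5,-3.5,8.5]},{"jaw":0,"offset":[-2,-1,-4],"rot":[3.5,-3.5,8.5]},{"jaw":0,"offset":[-3,0,-5],"rot":[3.5,-3.5,8.5]},{"jaw":0,"offset":[-2,-1,-4],"rot":[3.5,-3.5,8.5]},{"jaw":0,"offset":[-3,0,-4],"rot":[3.5,-4,8.5]}]
[{"jaw":0,"offset":[3,0,17],"rot":[0,0,0]},{"jaw":0,"offset":[3,0,17],"rot":[0,0,0]},{"jaw":0,"offset":[3,0,17],"rot":[0,0,0]},{"jaw":0,"offset":[3,0,17],"rot":[0,0,0]},{"jaw":0,"offset":[3,0,17],"rot":[0,0,0]}]
[{"jaw":0,"offset":[4,0,0],"rot":[0,0,0]},{"jaw":0,"offset":[3,0,0],"rot":[0,0,0]},{"jaw":0,"offset":[4,0,0],"rot":[0,0,0]},{"jaw":0,"offset":[3,0,0],"rot":[0,0,0]},{"jaw":0,"offset":[4,0,0],"rot":[0,0,0]}]
```

apply_moves --moves '[{"jaw": 0,"offset": [0,0,-10],"rot": [3.5,-3.5,8.5]},{"jaw": 0,"offset": [0,0,-5],"rot": [3.5,-3.5,8.5]},{"jaw": 0,"offset": [-1,-1,-5],"rot": [3.5,-3.5,8.5]},{"jaw": 0,"offset": [-1,0,-5],"rot": [3.5,-3.5,8.5]},{"jaw": 0,"offset": [-1,-1,-5],"rot": [3.5,-3.5,8.5]}]'

```text
time_s: 32.28
eef_pos: [0.5593, -0.408, 0.246]
eef_rot: [0.028, 0.509, 0.834, 0.21]
wrist_force: [-0.6, -0.1, 0.2]
opening: 0.001
grasp_force: 0.0
```

apply_moves --moves '[{"jaw": 0,"offset": [-1,0,-5],"rot": [3.5,-3.5,8.5]},{"jaw": 0,"offset": [-2,-1,-4],"rot": [3.5,-3.5,8.5]},{"jaw": 0,"offset": [-3,0,-5],"rot": [3.5,-3.5,8.5]},{"jaw": 0,"offset": [-2,-1,-4],"rot": [3.5,-3.5,8.5]},{"jaw": 0,"offset": [-3,0,0],"rot": [3.5,-4,8.5]}]'

```text
time_s: 32.9
eef_pos: [0.5554, -0.4228, 0.262]
eef_rot: [0.002, 0.798, 0.602, -0.001]
wrist_force: [0.0, -0.3, -0.4]
opening: 0.002
grasp_force: 0.0
```

Run:
```python
from plan import *
print(*own("R"))
c=plan([V("R",150,63,180,0,5,180)])
c=plan([V("R",132,63,180,0,5,180)],c)
c=plan([V("R",121,63,171,0,5,180)],c)
c=plan([V("R",108,63,168,0,5,180)],c)
```

```text
X 166.3 Y 62.9 Z 262.0 th 89.8 q [-0.82  0.43  1.23 -0.    1.48 -0.54] F [ 0.  -0.3 -0.4] open 0.002 g 0.0 t 32.9
[{"jaw":0,"offset":[3,0,16],"rot":[0,0,0]},{"jaw":0,"offset":[4,0,17],"rot":[0,0,0]},{"jaw":0,"offset":[3,0,16],"rot":[0,0,0]},{"jaw":0,"offset":[3,0,17],"rot":[0,0,0]},{"jaw":0,"offset":[4,0,16],"rot":[0,0,0]}]
[{"jaw":0,"offset":[4,0,0],"rot":[0,0,0]},{"jaw":0,"offset":[3,0,0],"rot":[0,0,0]},{"jaw":0,"offset":[4,0,0],"rot":[0,0,0]},{"jaw":0,"offset":[3,0,0],"rot":[0,0,0]},{"jaw":0,"offset":[4,0,0],"rot":[0,0,0]}]
[{"jaw":0,"offset":[2,0,2],"rot":[0,0,0]},{"jaw":0,"offset":[2,0,2],"rot":[0,0,0]},{"jaw":0,"offset":[2,0,1],"rot":[0,0,0]},{"jaw":0,"offset":[3,0,2],"rot":[0,0,0]},{"jaw":0,"offset":[2,0,2],"rot":[0,0,0]}]
[{"jaw":0,"offset":[3,0,1],"rot":[0,0,0]},{"jaw":0,"offset":[2,0,0],"rot":[0,0,0]},{"jaw":0,"offset":[3,0,1],"rot":[0,0,0]},{"jaw":0,"offset":[2,0,0],"rot":[0,0,0]},{"jaw":0,"offset":[3,0,1],"rot":[0,0,0]}]
```

apply_moves --moves '[{"jaw": 0,"offset": [3,0,16],"rot": [0,0,0]},{"jaw": 0,"offset": [4,0,17],"rot": [0,0,0]},{"jaw": 0,"offset": [3,0,16],"rot": [0,0,0]},{"jaw": 0,"offset": [3,0,17],"rot": [0,0,0]},{"jaw": 0,"offset": [4,0,16],"rot": [0,0,0]}]'

```text
time_s: 33.52
eef_pos: [0.5596, -0.4055, 0.1765]
eef_rot: [-0.0, 0.797, 0.604, -0.0]
wrist_force: [0.2, -0.1, 0.4]
opening: 0.002
grasp_force: 0.0
```

apply_moves --moves '[{"jaw": 0,"offset": [4,0,0],"rot": [0,0,0]},{"jaw": 0,"offset": [3,0,0],"rot": [0,0,0]},{"jaw": 0,"offset": [4,0,0],"rot": [0,0,0]},{"jaw": 0,"offset": [3,0,0],"rot": [0,0,0]},{"jaw": 0,"offset": [4,0,0],"rot": [0,0,0]}]'

```text
time_s: 34.15
eef_pos: [0.565, -0.3883, 0.1786]
eef_rot: [0.001, 0.797, 0.604, -0.0]
wrist_force: [0.2, 0.1, -0.3]
opening: -0.001
grasp_force: 0.4
```

apply_moves --moves '[{"jaw": 0,"offset": [2,0,2],"rot": [0,0,0]},{"jaw": 0,"offset": [2,0,2],"rot": [0,0,0]},{"jaw": 0,"offset": [2,0,1],"rot": [0,0,0]},{"jaw": 0,"offset": [3,0,2],"rot": [0,0,0]},{"jaw": 0,"offset": [2,0,2],"rot": [0,0,0]}]'

```text
time_s: 34.78
eef_pos: [0.5678, -0.3775, 0.1689]
eef_rot: [0.0, 0.797, 0.604, -0.0]
wrist_force: [-0.5, -0.5, -0.6]
opening: 0.004
grasp_force: 0.4
```

apply_moves --moves '[{"jaw": 0,"offset": [3,0,1],"rot": [0,0,0]},{"jaw": 0,"offset": [2,0,0],"rot": [0,0,0]},{"jaw": 0,"offset": [3,0,1],"rot": [0,0,0]},{"jaw": 0,"offset": [2,0,0],"rot": [0,0,0]},{"jaw": 0,"offset": [3,0,0],"rot": [0,0,0]}]'

```text
time_s: 35.4
eef_pos: [0.5713, -0.3651, 0.1671]
eef_rot: [0.0, 0.797, 0.604, -0.0]
wrist_force: [-0.0, -0.6, -0.2]
opening: -0.002
grasp_force: 0.4
```

Run:
```python
from plan import *
print(*own("R")); look("R",63)
```

```text
X 106.4 Y 62.5 Z 167.1 th 90.0 q [-0.74  0.46  1.38 -0.    1.3  -0.47] F [-0.  -0.6 -0.2] open -0.002 g 0.4 t 35.4
-40 411 [-26.8 105. ] [-33.4  98.6] [-20.  112.3]
-20 653 [ -9.8 117.3] [-20.  108.2] [ -0.  126.9]
0 701 [ 10.1 131.8] [  0.  122.8] [ 20.  140.5]
20 744 [ 30.1 146.3] [ 20.  136.9] [ 40.  154.8]
40 795 [ 50.1 160.6] [ 40. 151.] [ 60.  169.5]
60 854 [ 70.1 175.1] [ 60.1 165.4] [ 80.  183.4]
80 371 [ 84.1 185. ] [ 80.  180.4] [ 88.9 247. ]
```

apply_moves --moves '[{"jaw": 0,"offset": [-2,0,0],"rot": [0,0,0]},{"jaw": 0,"offset": [-3,0,0],"rot": [0,0,0]},{"jaw": 0,"offset": [0,0,0],"rot": [0,0,0]},{"jaw": 0,"offset": [2,0,0],"rot": [0,0,0]},{"jaw": 0,"offset": [2,0,0],"rot": [0,0,0]}]'

```text
time_s: 36.08
eef_pos: [0.571, -0.3661, 0.1671]
eef_rot: [0.0, 0.797, 0.604, -0.0]
wrist_force: [-0.3, -0.8, 0.2]
opening: 0.001
grasp_force: 0.3
```

Run:
```python
from plan import *
print(*own("R")); look("R",63)
```

```text
X 107.4 Y 62.5 Z 167.1 th 90.0 q [-0.74  0.46  1.38 -0.    1.3  -0.47] F [-0.3 -0.8  0.2] open 0.001 g 0.3 t 36.1
-40 526 [-28.3 106.2] [-37.   98.9] [-20.  112.5]
-20 656 [ -9.9 117.2] [-20. 109.] [ -0.  125.1]
0 694 [ 10.2 129.2] [  0.  121.4] [ 20.  136.6]
20 729 [ 30.1 141.2] [ 20.  133.7] [ 40.  148.7]
40 776 [ 50.1 153.4] [ 40.  145.1] [ 60.  161.1]
60 827 [ 70.2 165.7] [ 60.  157.9] [ 80.  173.2]
80 486 [ 85.7 174.9] [ 80.  169.2] [ 91.8 249.7]
```

apply_moves --moves '[{"jaw": 0,"offset": [2,0,0],"rot": [0,0,0]},{"jaw": 0,"offset": [2,0,0],"rot": [0,0,0]},{"jaw": 0,"offset": [2,0,0],"rot": [0,0,0]},{"jaw": 0,"offset": [2,0,0],"rot": [0,0,0]},{"jaw": 0,"offset": [2,0,0],"rot": [0,0,0]}]'

```text
time_s: 36.75
eef_pos: [0.5738, -0.3563, 0.167]
eef_rot: [0.0, 0.797, 0.604, -0.0]
wrist_force: [0.1, -0.3, -0.3]
opening: 0.0
grasp_force: 0.0
```

apply_moves --moves '[{"jaw": 0,"offset": [2,0,0],"rot": [0,0,0]},{"jaw": 0,"offset": [2,0,0],"rot": [0,0,0]},{"jaw": 0,"offset": [2,0,0],"rot": [0,0,0]},{"jaw": 0,"offset": [2,0,0],"rot": [0,0,0]},{"jaw": 0,"offset": [2,0,0],"rot": [0,0,0]}]'

```text
time_s: 37.38
eef_pos: [0.5765, -0.3467, 0.1671]
eef_rot: [0.0, 0.797, 0.604, -0.0]
wrist_force: [0.1, -0.4, 0.0]
opening: 0.003
grasp_force: 0.0
```

apply_moves --moves '[{"jaw": 0,"offset": [3,0,0],"rot": [0,0,0]},{"jaw": 0,"offset": [3,0,0],"rot": [0,0,0]},{"jaw": 0,"offset": [3,0,0],"rot": [0,0,0]},{"jaw": 0,"offset": [3,0,0],"rot": [0,0,0]},{"jaw": 0,"offset": [3,0,0],"rot": [0,0,0]}]'

```text
time_s: 38.0
eef_pos: [0.5805, -0.3322, 0.1671]
eef_rot: [0.0, 0.797, 0.604, -0.0]
wrist_force: [0.5, 0.4, -0.1]
opening: -0.002
grasp_force: 0.0
```

Run:
```python
from plan import *
print(*own("R")); look("R",63,"s8.png",(160,380,60,340))
```

```text
X 72.2 Y 62.4 Z 167.1 th 90.0 q [-0.7   0.44  1.41 -0.    1.29 -0.42] F [ 0.5  0.4 -0.1] open -0.002 g 0.0 t 38.0
-100 28 [-80.4 101.9] [-81.1  99.6] [-80.  103.8]
-80 595 [-69.9 102. ] [-80.  99.] [-60.  104.7]
-60 606 [-49.9 102.2] [-60.   98.8] [-40.  105.2]
-40 618 [-29.9 102. ] [-40.   98.2] [-20.  105.1]
-20 640 [-10. 102.] [-20.  99.] [ -0.  106.1]
0 647 [ 10. 102.] [ 0.  98.2] [ 20. 105.]
20 665 [ 30.1 102. ] [20.  99.3] [ 40.  105.5]
40 679 [ 50.1 102. ] [40.  98.8] [ 60.  239.4]
60 317 [ 64.3 101.8] [60. 99.] [ 69.  191.6]
```

View pics/s8.png

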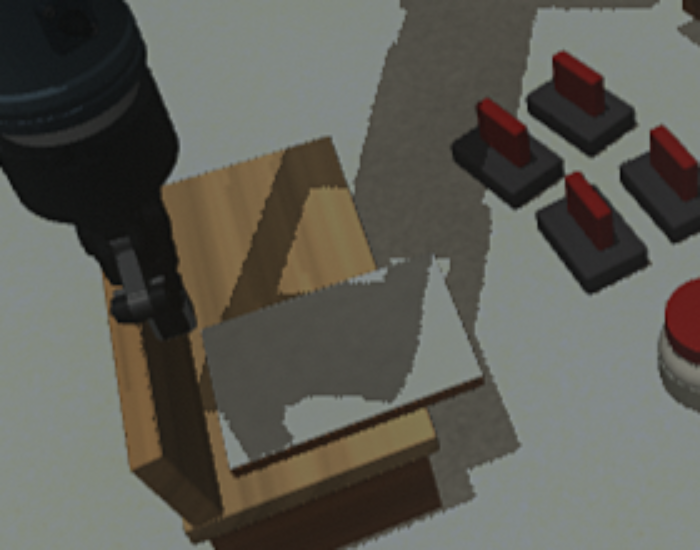

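Both turned panels lie flat and white side up. I'll lift clear and measure the panels and weights.

Run:
```python
from plan import *
p=pose()[0]*1000
plan([(np.array([p[0],p[1],280]),pose()[1],.6,3),(np.array([420,-200,330]),pose()[1],.6,7)])
```

```text
[{"jaw":0.6,"offset":[0,0,-38],"rot":[0,0,0]},{"jaw":0.6,"offset":[0,0,-37],"rot":[0,0,0]},{"jaw":0.6,"offset":[0,0,-38],"rot":[0,0,0]},{"jaw":0.6,"offset":[12,-27,-7],"rot":[0,0,0]},{"jaw":0.6,"offset":[12,-27,-7],"rot":[0,0,0]}]
[{"jaw":0.6,"offset":[12,-27,-7],"rot":[0,0,0]},{"jaw":0.6,"offset":[12,-28,-8],"rot":[0,0,0]},{"jaw":0.6,"offset":[12,-27,-7],"rot":[0,0,0]},{"jaw":0.6,"offset":[12,-27,-7],"rot":[0,0,0]},{"jaw":0.6,"offset":[12,-27,-7],"rot":[0,0,0]}]
```

apply_moves --moves '[{"jaw": 0,"offset": [0,0,-38],"rot": [0,0,0]},{"jaw": 0.6,"offset": [0,0,-38],"rot": [0,0,0]},{"jaw": 0.6,"offset": [0,0,-38],"rot": [0,0,0]},{"jaw": 0.6,"offset": [12,-27,-7],"rot": [0,0,0]},{"jaw": 0.6,"offset": [12,-27,-7],"rot": [0,0,0]}]'

```text
time_s: 38.67
eef_pos: [0.5345, -0.2944, 0.2957]
eef_rot: [0.001, 0.797, 0.604, -0.0]
wrist_force: [0.6, -0.1, 0.9]
opening: 0.606
grasp_force: 0.0
```

apply_moves --moves '[{"jaw": 0.6,"offset": [12,-27,-7],"rot": [0,0,0]},{"jaw": 0.6,"offset": [12,-28,-8],"rot": [0,0,0]},{"jaw": 0.6,"offset": [12,-27,-7],"rot": [0,0,0]},{"jaw": 0.6,"offset": [12,-27,-7],"rot": [0,0,0]},{"jaw": 0.6,"offset": [12,-27,-7],"rot": [0,0,0]}]'

```text
time_s: 39.3
eef_pos: [0.4193, -0.1996, 0.3313]
eef_rot: [0.001, 0.797, 0.604, -0.0]
wrist_force: [-0.1, 0.7, 0.4]
opening: 0.6
grasp_force: 0.0
```

```bash
cat > meas.py <<'E'
from plan import *
p,d,K,T=cam("top"); save("t1.png",p); w=cloud(d,K,T); p=p.astype(float)
def rect(m,name):
    n,l,s,c=cv2.connectedComponentsWithStats(m.astype(np.uint8))
    for i in range(1,n):
        if s[i,4]<60: continue
        q=w[l==i]; r=cv2.minAreaRect((q[:,:2]*1000).astype(np.float32))
        print(name,c[i].round(),s[i,4],np.round(r[0],1),np.round(r[1],1),round(r[2],1),q[:,2].mean().round(4))
z=w[:,:,2]; sat=(p.max(2)-p.min(2))/(p.max(2)+1); rb=p[:,:,0]/(p[:,:,2]+1)
rect((z>.097)&(z<.109)&(sat<.25),"white")
rect((z>.05)&(z<.075)&(rb>1.8)&(np.abs(w[:,:,1])<.14)&(w[:,:,0]<.66),"handle")
rect((z>.015)&(z<.03)&(np.abs(w[:,:,1])<.14)&(w[:,:,0]<.66),"base")
rect((z>.13)&(z<.16)&(rb>1.8)&(np.abs(w[:,:,1])>.14)&(p[:,:,1]/(p[:,:,0]+1)<.6),"placed")
rect((z>.03)&(z<.075)&(np.abs(w[:,:,1])<.12)&(w[:,:,0]>.65),"jar/tin")
E
python3 meas.py; python3 -c "
from plan import *
print(*own('L'),pose()[0])"
```

```text
white [434. 170.] 3669 [ 603.3 -258.7] [150.5 105.5] 74.5 0.1008
white [193. 175.] 3650 [594.2 240.6] [105.5 150.4] 1.9 0.101
white [194. 240.] 3784 [460.5 236.8] [105.1 153. ] 3.0 0.1012
handle [293. 188.] 134 [571.7  36.5] [13.5 46.8] 83.4 0.0605
handle [329. 189.] 134 [568.4 -42.5] [12.9 49. ] 82.4 0.0605
handle [330. 239.] 125 [459.7 -43.1] [45.5 12.9] 3.4 0.0607
handle [293. 243.] 141 [452.5  35.7] [47.7 13.7] 5.9 0.0609
base [294. 189.] 667 [572.1  36. ] [53.8 79.9] 82.7 0.0207
base [328. 191.] 672 [568.5 -43. ] [53.7 80. ] 82.4 0.0207
base [329. 239.] 691 [459.1 -44.5] [79.7 54. ] 5.1 0.021
base [294. 242.] 692 [452.1  35.5] [80.  54.2] 6.1 0.021
jar/tin [331. 127.] 811 [705.7 -46.7] [65.9 67.1] 38.3 0.0585
jar/tin [293. 129.] 532 [701.7  35.8] [53.2 53. ] 79.1 0.0559
X -430.5 Y 125.8 Z 332.4 th 90.1 q [-0.7  -0.15  1.74 -0.    1.55 -0.43] F [1.6 1.7 0.6] open 0.602 g 0.0 t 39.4 [ 0.4178876  -0.19779637  0.3323908 ]
```

Run:
```python
from plan import *
c=plan([(*down(568.5,-43,150,82.6),.6,10)])
c=plan([(*down(568.5,-43,31,82.6),.6,5)],c)
c=plan([(*down(568.5,-43,190,82.6),0,5)],c)
c=plan([(*down(603.3,-258.7,190,82.6),0,5)],c)
```

```text
[{"jaw":0.6,"offset":[19,10,18],"rot":[0,0,-10]},{"jaw":0.6,"offset":[17,14,18],"rot":[0,0,-9.5]},{"jaw":0.6,"offset":[14,16,19],"rot":[0,0,-10]},{"jaw":0.6,"offset":[12,18,18],"rot":[0,0,-10]},{"jaw":0.6,"offset":[8,20,18],"rot":[0,0,-9.5]}]
[{"jaw":0.6,"offset":[4,21,18],"rot":[0,0,-10]},{"jaw":0.6,"offset":[1,22,19],"rot":[0,0,-9.5]},{"jaw":0.6,"offset":[-3,21,18],"rot":[0,0,-10]},{"jaw":0.6,"offset":[-6,21,18],"rot":[0,0,-10]},{"jaw":0.6,"offset":[-10,19,18],"rot":[0,0,-9.5]}]
[{"jaw":0.6,"offset":[0,0,24],"rot":[0,0,0]},{"jaw":0.6,"offset":[0,0,24],"rot":[0,0,0]},{"jaw":0.6,"offset":[0,0,24],"rot":[0,0,0]},{"jaw":0.6,"offset":[0,0,23],"rot":[0,0,0]},{"jaw":0.6,"offset":[0,1,24],"rot":[0,0,0]}]
[{"jaw":0,"offset":[0,0,-32],"rot":[0,0,0]},{"jaw":0,"offset":[0,0,-31],"rot":[0,0,0]},{"jaw":0,"offset":[0,0,-32],"rot":[0,0,0]},{"jaw":0,"offset":[0,-1,-32],"rot":[0,0,0]},{"jaw":0,"offset":[0,0,-32],"rot":[0,0,0]}]
[{"jaw":0,"offset":[-13,-42,0],"rot":[0,0,0]},{"jaw":0,"offset":[-12,-42,0],"rot":[0,0,0]},{"jaw":0,"offset":[-13,-41,0],"rot":[0,0,0]},{"jaw":0,"offset":[-12,-42,0],"rot":[0,0,0]},{"jaw":0,"offset":[-13,-42,1],"rot":[0,0,0]}]
```

apply_moves --moves '[{"jaw": 0.6,"offset": [19,10,18],"rot": [0,0,-10]},{"jaw": 0.6,"offset": [17,14,18],"rot": [0,0,-9.5]},{"jaw": 0.6,"offset": [14,16,19],"rot": [0,0,-10]},{"jaw": 0.6,"offset": [12,18,18],"rot": [0,0,-10]},{"jaw": 0.6,"offset": [8,20,18],"rot": [0,0,-9.5]}]'

```text
time_s: 39.98
eef_pos: [0.4956, -0.1222, 0.2394]
eef_rot: [0.0, 0.472, 0.882, -0.0]
wrist_force: [0.1, -0.8, 0.7]
opening: 0.601
grasp_force: 0.0
```

apply_moves --moves '[{"jaw": 0.6,"offset": [4,21,18],"rot": [0,0,-10]},{"jaw": 0.6,"offset": [1,22,19],"rot": [0,0,-9.5]},{"jaw": 0.6,"offset": [-3,21,18],"rot": [0,0,-10]},{"jaw": 0.6,"offset": [-6,21,18],"rot": [0,0,-10]},{"jaw": 0.6,"offset": [-10,19,18],"rot": [0,0,-9.5]}]'

```text
time_s: 40.6
eef_pos: [0.5715, -0.0454, 0.1483]
eef_rot: [0.0, 0.064, 0.998, -0.0]
wrist_force: [0.0, -0.9, 0.1]
opening: 0.599
grasp_force: 0.0
```

Run:
```python
from plan import *
print(pose()[0]); 
p,d,K,T=cam("wrist"); w=cloud(d,K,T)*1000; q=p.astype(float)
m=(w[:,:,2]>48)&(w[:,:,2]<72)&(q[:,:,0]>1.8*q[:,:,2])
n,l,s,c=cv2.connectedComponentsWithStats(m.astype(np.uint8))
for i in range(1,n):
    if s[i,4]>150: r=cv2.minAreaRect(w[l==i][:,:2].astype(np.float32)); print(np.round(r[0],1),np.round(r[1],1),r[2])
plan([(*down(568.5,-43,31,82.6),.6,5)])
```

```text
[ 0.57152538 -0.04543588  0.14827593]
[458.3  37.6] [40.4 14.6] 5.509397029876709
[460.4 -42.5] [49.6 14. ] 5.349102020263672
[ 436.4 -174.5] [ 8.4 21.3] 71.18354034423828
[572.8  37.4] [14.7 49.3] 83.0492935180664
[568.9 -41.1] [13.5 49.2] 82.52584075927734
[ 549.6 -206.4] [22.7 14. ] 0.8725666999816895
[703.5 -46.8] [49.8 61.1] 2.4307470321655273
[{"jaw":0.6,"offset":[1,0,23],"rot":[0,0,0]},{"jaw":0.6,"offset":[0,0,23],"rot":[0,0,0]},{"jaw":0.6,"offset":[1,0,23],"rot":[0,0,0.5]},{"jaw":0.6,"offset":[0,0,23],"rot":[0,0,0]},{"jaw":0.6,"offset":[1,0,23],"rot":[0,0,0]}]
```

apply_moves --moves '[{"jaw": 0.6,"offset": [1,1,23],"rot": [0,0,0]},{"jaw": 0.6,"offset": [0,1,23],"rot": [0,0,0]},{"jaw": 0.6,"offset": [1,1,23],"rot": [0,0,0.5]},{"jaw": 0.6,"offset": [0,0,24],"rot": [0,0,0]},{"jaw": 0.6,"offset": [1,0,24],"rot": [0,0,0]}]'

```text
time_s: 41.28
eef_pos: [0.5686, -0.043, 0.0315]
eef_rot: [0.0, 0.072, 0.997, -0.001]
wrist_force: [0.3, 0.0, 0.2]
opening: 0.6
grasp_force: 0.0
```

apply_moves --moves '[{"jaw": 0,"offset": [0,0,0],"rot": [0,0,0]},{"jaw": 0,"offset": [0,0,0],"rot": [0,0,0]},{"jaw": 0,"offset": [0,0,0],"rot": [0,0,0]},{"jaw": 0,"offset": [0,0,0],"rot": [0,0,0]},{"jaw": 0,"offset": [0,0,-20],"rot": [0,0,0]}]'

```text
time_s: 41.9
eef_pos: [0.5661, -0.0421, 0.0506]
eef_rot: [-0.002, 0.071, 0.997, 0.0]
wrist_force: [-0.5, -0.2, -7.1]
opening: 0.153
grasp_force: 58.9
```

Run:
```python
from plan import *
p,M,o=pose(); print(p,o["opening"],o["grasp_force"],o["wrist_force"])
c=plan([(*down(570,-43,200,82.6),0,5)])
c=plan([(*down(603.3,-258.7,200,82.6),0,5)],c)
c=plan([(*down(603.3,-258.7,135,82.6),0,5)],c)
```

```text
[ 0.56608652 -0.0420793   0.05056956] 0.1534376615121967 58.883113861083984 [-0.50393682 -0.17098041 -7.06927883]
[{"jaw":0,"offset":[-1,0,-30],"rot":[0,0,0]},{"jaw":0,"offset":[0,0,-30],"rot":[0,0,-0.5]},{"jaw":0,"offset":[-1,0,-30],"rot":[0,0,0]},{"jaw":0,"offset":[-1,0,-30],"rot":[0,0,0]},{"jaw":0,"offset":[0,0,-29],"rot":[0,-0.5,0]}]
[{"jaw":0,"offset":[-12,-42,0],"rot":[0,0,0]},{"jaw":0,"offset":[-13,-42,0],"rot":[0,0,0]},{"jaw":0,"offset":[-12,-42,0],"rot":[0,0,0]},{"jaw":0,"offset":[-13,-42,0],"rot":[0,0,0]},{"jaw":0,"offset":[-12,-42,0],"rot":[0,0,0]}]
[{"jaw":0,"offset":[0,0,13],"rot":[0,0,0]},{"jaw":0,"offset":[0,0,13],"rot":[0,0,0]},{"jaw":0,"offset":[0,0,13],"rot":[0,0,0]},{"jaw":0,"offset":[0,0,13],"rot":[0,0,0]},{"jaw":0,"offset":[0,0,13],"rot":[0,0,0]}]
```

apply_moves --moves '[{"jaw": 0,"offset": [-1,0,-30],"rot": [0,0,0]},{"jaw": 0,"offset": [0,0,-30],"rot": [0,0,0]},{"jaw": 0,"offset": [-1,0,-30],"rot": [0,0,0]},{"jaw": 0,"offset": [-1,0,-30],"rot": [0,0,0]},{"jaw": 0,"offset": [0,0,-30],"rot": [0,0,0]}]'

```text
time_s: 42.52
eef_pos: [0.5704, -0.0427, 0.2031]
eef_rot: [-0.0, 0.071, 0.997, -0.0]
wrist_force: [0.1, 0.4, -6.0]
opening: 0.153
grasp_force: 58.9
```

apply_moves --moves '[{"jaw": 0,"offset": [-12,-42,0],"rot": [0,0,0]},{"jaw": 0,"offset": [-13,-42,0],"rot": [0,0,0]},{"jaw": 0,"offset": [-12,-42,0],"rot": [0,0,0]},{"jaw": 0,"offset": [-13,-42,0],"rot": [0,0,0]},{"jaw": 0,"offset": [-12,-42,0],"rot": [0,0,0]}]'

```text
time_s: 43.15
eef_pos: [0.6024, -0.2605, 0.2022]
eef_rot: [-0.0, 0.071, 0.997, -0.0]
wrist_force: [1.0, -0.2, -6.6]
opening: 0.148
grasp_force: 59.5
```

apply_moves --moves '[{"jaw": 0,"offset": [0,0,13],"rot": [0,0,0]},{"jaw": 0,"offset": [0,0,13],"rot": [0,0,0]},{"jaw": 0,"offset": [0,0,13],"rot": [0,0,0]},{"jaw": 0,"offset": [0,0,13],"rot": [0,0,0]},{"jaw": 0,"offset": [0,0,10],"rot": [0,0,0]}]'

```text
time_s: 43.78
eef_pos: [0.6028, -0.2588, 0.1389]
eef_rot: [-0.0, 0.07, 0.998, -0.0]
wrist_force: [0.2, -0.3, -6.9]
opening: 0.147
grasp_force: 60.1
```

Run:
```python
from plan import *
p,M,o=pose(); print(p,M[:,2].round(3),o["wrist_force"])
```

```text
[ 0.60279316 -0.25877249  0.13886679] [-0.001 -0.    -1.   ] [ 0.1513373  -0.34502082 -6.93987905]
```

Lower 6 mm in small steps, release, then rise and go to weight A at (572, 36).

apply_moves --moves '[{"jaw": 0,"offset": [0,0,2],"rot": [0,0,0]},{"jaw": 0,"offset": [0,0,2],"rot": [0,0,0]},{"jaw": 0,"offset": [0,0,1],"rot": [0,0,0]},{"jaw": 0,"offset": [0,0,1],"rot": [0,0,0]},{"jaw": 0,"offset": [0,0,0],"rot": [0,0,0]}]'

```text
time_s: 44.4
eef_pos: [0.6033, -0.26, 0.1351]
eef_rot: [0.001, 0.071, 0.997, -0.001]
wrist_force: [-1.5, 0.7, -0.4]
opening: 0.15
grasp_force: 61.0
```

apply_moves --moves '[{"jaw": 0.4,"offset": [0,0,0],"rot": [0,0,0]},{"jaw": 0.4,"offset": [0,0,0],"rot": [0,0,0]},{"jaw": 0.4,"offset": [0,0,0],"rot": [0,0,0]},{"jaw": 0.4,"offset": [0,0,-20],"rot": [0,0,0]},{"jaw": 0.4,"offset": [0,0,-40],"rot": [0,0,0]}]'

```text
time_s: 45.02
eef_pos: [0.6021, -0.2591, 0.1939]
eef_rot: [-0.001, 0.071, 0.997, 0.0]
wrist_force: [0.5, 0.0, -0.0]
opening: 0.4
grasp_force: 0.0
```

Run:
```python
from plan import *
p,M,o=pose(); print(p,o["opening"],o["wrist_force"])
c=plan([(*down(572.3,36.5,150,83),.6,7),(*down(572.3,36.5,60,83),.6,3)])
c=plan([(*down(572.3,36.5,31,83),.6,2),(*down(572.3,36.5,31,83),0,3)],c)
c=plan([(*down(572.3,36.5,31,83),0,1),(*down(572.3,36.5,200,83),0,4)],c)
c=plan([(*down(594.2,240.6,200,83),0,5)],c)
c=plan([(*down(594.2,240.6,138,83),0,5)],c)
```

```text
[ 0.60208796 -0.25908405  0.19385113] 0.40006803835982996 [ 0.4605484   0.00420143 -0.04776612]
[{"jaw":0.6,"offset":[10,41,6],"rot":[0,0,0]},{"jaw":0.6,"offset":[10,41,7],"rot":[0,0,-0.5]},{"jaw":0.6,"offset":[10,42,6],"rot":[0,0,0]},{"jaw":0.6,"offset":[10,41,6],"rot":[0,0,0]},{"jaw":0.6,"offset":[10,41,7],"rot":[0,0,-0.5]}]
[{"jaw":0.6,"offset":[9,42,6],"rot":[0,0,0]},{"jaw":0.6,"offset":[10,41,6],"rot":[0,0,0]},{"jaw":0.6,"offset":[0,0,30],"rot":[0,0,0]},{"jaw":0.6,"offset":[0,0,30],"rot":[0,0,0]},{"jaw":0.6,"offset":[-1,0,30],"rot":[0,0,0]}]
[{"jaw":0.6,"offset":[0,0,15],"rot":[0,0,0]},{"jaw":0.6,"offset":[0,0,14],"rot":[0,0,0]},{"jaw":0,"offset":[0,0,0],"rot":[0,0,0]},{"jaw":0,"offset":[0,0,0],"rot":[0,0,0]},{"jaw":0,"offset":[0,0,0],"rot":[0,0,0]}]
[{"jaw":0,"offset":[0,0,0],"rot":[0,0,0]},{"jaw":0,"offset":[0,0,-42],"rot":[0,0,0]},{"jaw":0,"offset":[0,0,-42],"rot":[0,0,0]},{"jaw":0,"offset":[1,0,-43],"rot":[0,0,0]},{"jaw":0,"offset":[0,0,-42],"rot":[0,0,0]}]
[{"jaw":0,"offset":[1,41,0],"rot":[0,0,0]},{"jaw":0,"offset":[0,41,0],"rot":[0,0,0]},{"jaw":0,"offset":[1,41,0],"rot":[0,0,0]},{"jaw":0,"offset":[1,41,0],"rot":[0,0,0]},{"jaw":0,"offset":[0,41,0],"rot":[0,0,0]}]
[{"jaw":0,"offset":[0,0,12],"rot":[0,0,0]},{"jaw":0,"offset":[0,0,13],"rot":[0,0,0]},{"jaw":0,"offset":[0,0,12],"rot":[0,0,0]},{"jaw":0,"offset":[0,0,13],"rot":[0,0,0]},{"jaw":0,"offset":[0,0,12],"rot":[0,0,0]}]
```

apply_moves --moves '[{"jaw": 0.6,"offset": [10,41,6],"rot": [0,0,0]},{"jaw": 0.6,"offset": [10,41,7],"rot": [0,0,-0.5]},{"jaw": 0.6,"offset": [10,42,6],"rot": [0,0,0]},{"jaw": 0.6,"offset": [10,41,6],"rot": [0,0,0]},{"jaw": 0.6,"offset": [10,41,7],"rot": [0,0,-0.5]}]'

```text
time_s: 45.65
eef_pos: [0.5821, -0.0477, 0.1636]
eef_rot: [0.001, 0.062, 0.998, -0.001]
wrist_force: [-0.3, -0.1, 0.6]
opening: 0.6
grasp_force: 0.0
```

apply_moves --moves '[{"jaw": 0.6,"offset": [9,42,6],"rot": [0,0,0]},{"jaw": 0.6,"offset": [10,41,6],"rot": [0,0,0]},{"jaw": 0.6,"offset": [0,0,5],"rot": [0,0,0]},{"jaw": 0.6,"offset": [0,0,5],"rot": [0,0,0]},{"jaw": 0.6,"offset": [0,0,0],"rot": [0,0,0]}]'

```text
time_s: 46.28
eef_pos: [0.5731, 0.0348, 0.1398]
eef_rot: [0.0, 0.063, 0.998, -0.001]
wrist_force: [-0.2, -0.1, 0.0]
opening: 0.598
grasp_force: 0.0
```

```bash
cat > wr.py <<'E'
from plan import *
print(pose()[0]*1000)
p,d,K,T=cam("wrist"); w=cloud(d,K,T)*1000; q=p.astype(float)
m=(w[:,:,2]>48)&(w[:,:,2]<72)&(q[:,:,0]>1.8*q[:,:,2])
n,l,s,c=cv2.connectedComponentsWithStats(m.astype(np.uint8))
for i in range(1,n):
    if s[i,4]>150: r=cv2.minAreaRect(w[l==i][:,:2].astype(np.float32)); print(np.round(r[0],1),np.round(r[1],1),round(r[2],1))
E
python3 wr.py
```

```text
[573.11518816  34.8200462  139.82811116]
[456.2  37.6] [44.6 14. ] 5.8
[460.3 -42.4] [49.6 14.9] 5.1
[531.8 200.9] [14.6  8. ] 1.6
[572.7  37.7] [13.6 49.4] 83.0
[ 550.1 -208.9] [ 6.7 22.4] 84.3
[699.6 -24.8] [38.  18.6] 2.7
```

Weight A is unmoved; the TCP sits within 3 mm. Down to 31, grip, lift and carry to the far left panel.

apply_moves --moves '[{"jaw": 0.6,"offset": [0,1,27],"rot": [0,0,0]},{"jaw": 0.6,"offset": [0,1,27],"rot": [0,0,0]},{"jaw": 0.6,"offset": [0,0,27],"rot": [0,0,0]},{"jaw": 0.6,"offset": [0,0,27],"rot": [0,0,0]},{"jaw": 0.6,"offset": [0,0,0],"rot": [0,0,0]}]'

```text
time_s: 46.95
eef_pos: [0.5715, 0.0372, 0.0298]
eef_rot: [-0.002, 0.063, 0.998, -0.0]
wrist_force: [0.2, 1.3, -0.5]
opening: 0.603
grasp_force: 0.0
```

apply_moves --moves '[{"jaw": 0,"offset": [0,0,0],"rot": [0,0,0]},{"jaw": 0,"offset": [0,0,0],"rot": [0,0,0]},{"jaw": 0,"offset": [0,0,0],"rot": [0,0,0]},{"jaw": 0,"offset": [0,0,0],"rot": [0,0,0]},{"jaw": 0,"offset": [0,0,-20],"rot": [0,0,0]}]'

```text
time_s: 47.58
eef_pos: [0.5711, 0.0383, 0.0506]
eef_rot: [-0.002, 0.062, 0.998, -0.0]
wrist_force: [0.1, 0.0, -5.1]
opening: 0.153
grasp_force: 61.7
```

apply_moves --moves '[{"jaw": 0,"offset": [0,0,-30],"rot": [0,0,0]},{"jaw": 0,"offset": [0,0,-40],"rot": [0,0,0]},{"jaw": 0,"offset": [0,0,-40],"rot": [0,0,0]},{"jaw": 0,"offset": [0,0,-40],"rot": [0,0,0]},{"jaw": 0,"offset": [0,0,0],"rot": [0,0,0]}]'

```text
time_s: 48.2
eef_pos: [0.5752, 0.0381, 0.206]
eef_rot: [0.004, 0.062, 0.998, -0.001]
wrist_force: [1.0, -0.5, -5.5]
opening: 0.152
grasp_force: 62.1
```

Run:
```python
from plan import *
p,M,o=pose(); print(p,o["opening"],o["wrist_force"],M[:,2].round(3))
c=plan([(*down(594.2,240.6,200,83),0,5)])
c=plan([(*down(594.2,240.6,137,83),0,5)],c)
```

```text
[0.57518803 0.03808522 0.20600736] 0.15183779717589477 [ 1.03707285 -0.5323025  -5.53826043] [ 0.008 -0.002 -1.   ]
[{"jaw":0,"offset":[1,41,1],"rot":[0,0,0]},{"jaw":0,"offset":[1,40,1],"rot":[0,0,0]},{"jaw":0,"offset":[2,41,2],"rot":[0,0.5,0]},{"jaw":0,"offset":[1,41,1],"rot":[0,0,0]},{"jaw":0,"offset":[1,40,1],"rot":[0,0,0]}]
[{"jaw":0,"offset":[0,0,13],"rot":[0,0,0]},{"jaw":0,"offset":[0,0,12],"rot":[0,0,0]},{"jaw":0,"offset":[0,0,13],"rot":[0,0,0]},{"jaw":0,"offset":[0,0,12],"rot":[0,0,0]},{"jaw":0,"offset":[0,0,13],"rot":[0,0,0]}]
```

apply_moves --moves '[{"jaw": 0,"offset": [1,41,1],"rot": [0,0,0]},{"jaw": 0,"offset": [1,40,1],"rot": [0,0,0]},{"jaw": 0,"offset": [1,41,1],"rot": [0,0,0]},{"jaw": 0,"offset": [1,41,1],"rot": [0,0,0]},{"jaw": 0,"offset": [1,40,1],"rot": [0,0,0]}]'

```text
time_s: 48.82
eef_pos: [0.5917, 0.2412, 0.1939]
eef_rot: [-0.002, 0.062, 0.998, -0.001]
wrist_force: [0.7, -0.2, -4.2]
opening: 0.152
grasp_force: 62.0
```

apply_moves --moves '[{"jaw": 0,"offset": [0,0,13],"rot": [0,0,0]},{"jaw": 0,"offset": [0,0,13],"rot": [0,0,0]},{"jaw": 0,"offset": [0,0,13],"rot": [0,0,0]},{"jaw": 0,"offset": [0,0,13],"rot": [0,0,0]},{"jaw": 0,"offset": [0,0,12],"rot": [0,0,0]}]'

```text
time_s: 49.45
eef_pos: [0.5933, 0.239, 0.1347]
eef_rot: [-0.0, 0.062, 0.998, -0.001]
wrist_force: [-29.8, -11.3, 63.0]
opening: 0.157
grasp_force: 73.0
```

apply_moves --moves '[{"jaw": 0,"offset": [0,0,1],"rot": [0,0,0]},{"jaw": 0,"offset": [0,0,1],"rot": [0,0,0]},{"jaw": 0,"offset": [0,0,1],"rot": [0,0,0]},{"jaw": 0,"offset": [0,0,0],"rot": [0,0,0]},{"jaw": 0,"offset": [0,0,0],"rot": [0,0,0]}]'

```text
time_s: 50.08
eef_pos: [0.5935, 0.239, 0.1348]
eef_rot: [0.0, 0.062, 0.998, -0.001]
wrist_force: [-17.6, -7.4, 27.0]
opening: 0.149
grasp_force: 67.8
```

apply_moves --moves '[{"jaw": 0,"offset": [0,0,-2],"rot": [0,0,0]},{"jaw": 0.4,"offset": [0,0,0],"rot": [0,0,0]},{"jaw": 0.4,"offset": [0,0,0],"rot": [0,0,0]},{"jaw": 0.4,"offset": [0,0,0],"rot": [0,0,0]},{"jaw": 0.4,"offset": [0,0,-20],"rot": [0,0,0]}]'

```text
time_s: 50.7
eef_pos: [0.592, 0.2397, 0.1501]
eef_rot: [-0.002, 0.062, 0.998, -0.001]
wrist_force: [-0.1, -0.2, 0.2]
opening: 0.4
grasp_force: 0.0
```

apply_moves --moves '[{"jaw": 0.4,"offset": [0,0,-40],"rot": [0,0,0]},{"jaw": 0.4,"offset": [0,0,0],"rot": [0,0,0]},{"jaw": 0.4,"offset": [0,0,0],"rot": [0,0,0]},{"jaw": 0.4,"offset": [0,0,0],"rot": [0,0,0]},{"jaw": 0.4,"offset": [0,0,0],"rot": [0,0,0]}]'

```text
time_s: 51.32
eef_pos: [0.5928, 0.2399, 0.1905]
eef_rot: [-0.001, 0.062, 0.998, -0.001]
wrist_force: [0.0, -0.3, 0.3]
opening: 0.399
grasp_force: 0.0
```

Run:
```python
from plan import *
c=plan([(*down(453,36.5,140,95.9),.6,5),(*down(453,36.5,140,95.9),.6,5)])
```

```text
[{"jaw":0.6,"offset":[23,-44,10],"rot":[0,0,-2.5]},{"jaw":0.6,"offset":[24,-43,10],"rot":[0,0,-2.5]},{"jaw":0.6,"offset":[27,-41,11],"rot":[0,0,-3]},{"jaw":0.6,"offset":[28,-41,10],"rot":[0,0,-2.5]},{"jaw":0.6,"offset":[30,-38,10],"rot":[0,0,-2.5]}]
[{"jaw":0.6,"offset":[0,0,0],"rot":[0,0,0]},{"jaw":0.6,"offset":[0,0,0],"rot":[0,0,0]},{"jaw":0.6,"offset":[0,0,0],"rot":[0,0,0]},{"jaw":0.6,"offset":[0,0,0],"rot":[0,0,0]},{"jaw":0.6,"offset":[1,0,0],"rot":[0,0,0]}]
```

apply_moves --moves '[{"jaw": 0.6,"offset": [23,-44,0],"rot": [0,0,-2.5]},{"jaw": 0.6,"offset": [24,-43,10],"rot": [0,0,-2.5]},{"jaw": 0.6,"offset": [27,-41,11],"rot": [0,0,-3]},{"jaw": 0.6,"offset": [28,-41,15],"rot": [0,0,-2.5]},{"jaw": 0.6,"offset": [30,-38,15],"rot": [0,0,-2.5]}]'

```text
time_s: 51.95
eef_pos: [0.453, 0.0361, 0.1401]
eef_rot: [-0.0, -0.052, 0.999, -0.0]
wrist_force: [0.8, -1.3, 0.0]
opening: 0.601
grasp_force: 0.0
```

apply_moves --moves '[{"jaw": 0.6,"offset": [0,0,0],"rot": [0,0,0]},{"jaw": 0.6,"offset": [0,0,0],"rot": [0,0,0]},{"jaw": 0.6,"offset": [0,0,0],"rot": [0,0,0]},{"jaw": 0.6,"offset": [0,0,0],"rot": [0,0,0]},{"jaw": 0.6,"offset": [0,0,0],"rot": [0,0,0]}]'

```text
time_s: 52.58
eef_pos: [0.4544, 0.0376, 0.1408]
eef_rot: [0.0, -0.052, 0.999, -0.0]
wrist_force: [-0.3, -0.1, -0.4]
opening: 0.595
grasp_force: 0.0
```

```bash
python3 wr.py; python3 meas.py | grep -v jar
python3 - <<'E'
from plan import *
plan([(*down(453.5,37,31,95.9),.6,4),(*down(453.5,37,31,95.9),.6,1)])
E
```

```text
[454.40153379  37.61823094 140.79331301]
[ 432.5 -183.6] [32.1 25.9] 83.5
[407.2 198.1] [16.  23.2] 81.4
[459.2 -42.5] [48.8 14.7] 5.3
[452.7  37.1] [49.5 13.9] 6.1
[ 539.3 -209.2] [18.9 43.9] 73.9
white [433. 171.] 2554 [ 603.3 -258.8] [150.8 105.5] 74.3 0.1009
white [194. 175.] 2540 [594.2 240.4] [105.3 150.4] 1.9 0.101
white [186. 239.] 2922 [460.5 239.6] [105.1 143.1] 2.8 0.1012
base [334. 235.] 395 [459.2 -44.7] [80.  53.9] 5.8 0.0209
[{"jaw":0.6,"offset":[0,0,27],"rot":[0,0,0]},{"jaw":0.6,"offset":[0,0,28],"rot":[0,0,0]},{"jaw":0.6,"offset":[1,0,27],"rot":[0,0,0]},{"jaw":0.6,"offset":[0,0,28],"rot":[0,0,0]},{"jaw":0.6,"offset":[0,0,0],"rot":[0,0,0]}]
```

Panels are unchanged and weight B is under the gripper.

apply_moves --moves '[{"jaw": 0.6,"offset": [0,0,27],"rot": [0,0,0]},{"jaw": 0.6,"offset": [0,0,28],"rot": [0,0,0]},{"jaw": 0.6,"offset": [1,0,27],"rot": [0,0,0]},{"jaw": 0.6,"offset": [0,0,28],"rot": [0,0,0]},{"jaw": 0.6,"offset": [0,0,0],"rot": [0,0,0]}]'

```text
time_s: 53.3
eef_pos: [0.4512, 0.0373, 0.029]
eef_rot: [-0.002, -0.051, 0.999, 0.0]
wrist_force: [0.1, -0.6, -1.2]
opening: 0.602
grasp_force: 0.0
```

apply_moves --moves '[{"jaw": 0,"offset": [0,0,0],"rot": [0,0,0]},{"jaw": 0,"offset": [0,0,0],"rot": [0,0,0]},{"jaw": 0,"offset": [0,0,0],"rot": [0,0,0]},{"jaw": 0,"offset": [0,0,0],"rot": [0,0,0]},{"jaw": 0,"offset": [0,0,-20],"rot": [0,0,0]}]'

```text
time_s: 53.92
eef_pos: [0.451, 0.0374, 0.0495]
eef_rot: [-0.002, -0.051, 0.999, 0.0]
wrist_force: [0.3, 0.3, -7.9]
opening: 0.15
grasp_force: 61.2
```

apply_moves --moves '[{"jaw": 0,"offset": [0,0,-30],"rot": [0,0,0]},{"jaw": 0,"offset": [0,0,-40],"rot": [0,0,0]},{"jaw": 0,"offset": [0,0,-40],"rot": [0,0,0]},{"jaw": 0,"offset": [0,0,-40],"rot": [0,0,0]},{"jaw": 0,"offset": [0,0,0],"rot": [0,0,0]}]'

```text
time_s: 54.55
eef_pos: [0.4546, 0.037, 0.2029]
eef_rot: [0.003, -0.051, 0.999, -0.001]
wrist_force: [1.7, 0.1, -7.1]
opening: 0.157
grasp_force: 61.4
```

Run:
```python
from plan import *
p,M,o=pose(); print(p,o["opening"],o["wrist_force"],M[:,2].round(3))
c=plan([(*down(460.5,236.8,200,95.9),0,5)])
c=plan([(*down(460.5,236.8,139,95.9),0,5)],c)
```

```text
[0.45460044 0.03698208 0.20285714] 0.15664049057228524 [ 1.68861418  0.14180791 -7.07437685] [ 0.005 -0.002 -1.   ]
[{"jaw":0,"offset":[-5,40,1],"rot":[0,0,0]},{"jaw":0,"offset":[-6,39,0],"rot":[0,0,0]},{"jaw":0,"offset":[-5,40,1],"rot":[0,0,0]},{"jaw":0,"offset":[-5,40,0],"rot":[0,0,0]},{"jaw":0,"offset":[-5,39,1],"rot":[0,0.5,0]}]
[{"jaw":0,"offset":[0,0,12],"rot":[0,0,0]},{"jaw":0,"offset":[0,0,12],"rot":[0,0,0]},{"jaw":0,"offset":[0,0,12],"rot":[0,0,0]},{"jaw":0,"offset":[0,0,12],"rot":[0,0,0]},{"jaw":0,"offset":[-1,0,13],"rot":[0,0,0]}]
```

apply_moves --moves '[{"jaw": 0,"offset": [-5,40,0],"rot": [0,0,0]},{"jaw": 0,"offset": [-6,39,0],"rot": [0,0,0]},{"jaw": 0,"offset": [-5,40,0],"rot": [0,0,0]},{"jaw": 0,"offset": [-5,40,0],"rot": [0,0,0]},{"jaw": 0,"offset": [-5,39,0],"rot": [0,0,0]}]'

```text
time_s: 55.18
eef_pos: [0.4566, 0.2376, 0.197]
eef_rot: [-0.003, -0.051, 0.999, -0.001]
wrist_force: [0.8, 0.8, -6.3]
opening: 0.153
grasp_force: 62.0
```

apply_moves --moves '[{"jaw": 0,"offset": [0,0,12],"rot": [0,0,0]},{"jaw": 0,"offset": [0,0,12],"rot": [0,0,0]},{"jaw": 0,"offset": [0,0,12],"rot": [0,0,0]},{"jaw": 0,"offset": [0,0,12],"rot": [0,0,0]},{"jaw": 0,"offset": [0,0,10],"rot": [0,0,0]}]'

```text
time_s: 55.8
eef_pos: [0.4587, 0.2361, 0.1416]
eef_rot: [-0.0, -0.051, 0.999, -0.0]
wrist_force: [-0.0, -0.5, -6.9]
opening: 0.153
grasp_force: 62.4
```

apply_moves --moves '[{"jaw": 0,"offset": [0,0,2],"rot": [0,0,0]},{"jaw": 0,"offset": [0,0,2],"rot": [0,0,0]},{"jaw": 0,"offset": [0,0,1],"rot": [0,0,0]},{"jaw": 0,"offset": [0,0,1],"rot": [0,0,0]},{"jaw": 0,"offset": [0,0,0],"rot": [0,0,0]}]'

```text
time_s: 56.42
eef_pos: [0.4588, 0.2367, 0.1367]
eef_rot: [0.0, -0.051, 0.999, -0.0]
wrist_force: [0.1, -0.1, -7.0]
opening: 0.15
grasp_force: 62.3
```

apply_moves --moves '[{"jaw": 0,"offset": [0,0,1],"rot": [0,0,0]},{"jaw": 0,"offset": [0,0,1],"rot": [0,0,0]},{"jaw": 0,"offset": [0,0,1],"rot": [0,0,0]},{"jaw": 0,"offset": [0,0,0],"rot": [0,0,0]},{"jaw": 0,"offset": [0,0,0],"rot": [0,0,0]}]'

```text
time_s: 57.05
eef_pos: [0.4587, 0.2366, 0.1341]
eef_rot: [0.0, -0.051, 0.999, -0.001]
wrist_force: [-4.8, -2.7, 3.4]
opening: 0.151
grasp_force: 63.8
```

Touching the panel now. Release, rise, and move clear.

apply_moves --moves '[{"jaw": 0.4,"offset": [0,0,0],"rot": [0,0,0]},{"jaw": 0.4,"offset": [0,0,0],"rot": [0,0,0]},{"jaw": 0.4,"offset": [0,0,0],"rot": [0,0,0]},{"jaw": 0.4,"offset": [0,0,-20],"rot": [0,0,0]},{"jaw": 0.4,"offset": [0,0,-40],"rot": [0,0,0]}]'

```text
time_s: 57.68
eef_pos: [0.4576, 0.2364, 0.1926]
eef_rot: [-0.002, -0.051, 0.999, -0.001]
wrist_force: [0.7, 0.7, 0.1]
opening: 0.4
grasp_force: 0.0
```

apply_moves --moves '[{"jaw": 0.4,"offset": [0,0,-50],"rot": [0,0,0]},{"jaw": 0.4,"offset": [0,-55,0],"rot": [0,0,0]},{"jaw": 0.4,"offset": [10,-55,0],"rot": [0,0,0]},{"jaw": 0.4,"offset": [30,-50,0],"rot": [0,0,0]},{"jaw": 0.4,"offset": [30,-30,0],"rot": [0,0,0]}]'

```text
time_s: 58.3
eef_pos: [0.4081, 0.0386, 0.2439]
eef_rot: [0.0, -0.051, 0.999, -0.001]
wrist_force: [0.3, -1.2, 0.5]
opening: 0.401
grasp_force: 0.0
```

```bash
python3 meas.py
```

```text
white [433. 171.] 2549 [ 603.1 -258.9] [151.  105.9] 74.1 0.1008
white [193. 175.] 2528 [594.2 240.6] [105.3 150.2] 1.8 0.101
white [201. 240.] 2581 [460.6 237.2] [105.  154.3] 3.0 0.1012
handle [330. 240.] 135 [458.9 -43.7] [47.4 12.8] 5.2 0.0609
base [329. 239.] 690 [459.1 -44.5] [79.8 54. ] 5.3 0.0208
jar/tin [331. 127.] 812 [706.6 -47.3] [66.8 65.6] 42.8 0.0586
jar/tin [293. 130.] 532 [701.6  35.8] [53.  53.4] 69.0 0.0558
```

View pics/t1.png

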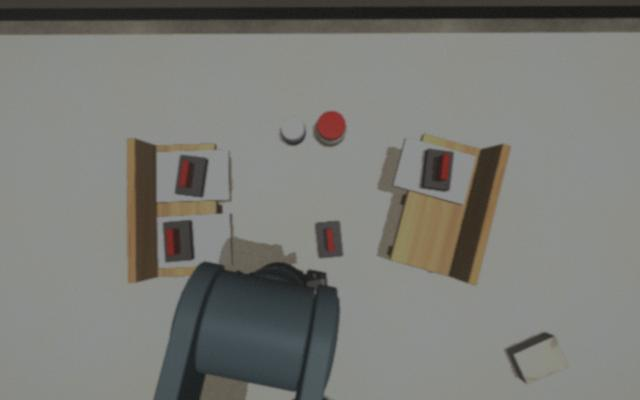

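All three panels show white with a weight standing on each. The near-left weight looks offset at about (178,240), so I'll check the handle positions in 3D.

Run:
```python
from plan import *
for n in ("top","scene"):
    p,d,K,T=cam(n); w=cloud(d,K,T)*1000; q=p.astype(float); z=w[:,:,2]
    for lab,m in (("handle",(q[:,:,0]>2.2*q[:,:,2])&(q[:,:,0]>2.2*q[:,:,1])&(z>145)&(z<180)),("base",(z>116)&(z<132)&(np.ptp(q,2)<25))):
        N,l,s,c=cv2.connectedComponentsWithStats(m.astype(np.uint8))
        for i in range(1,N):
            if s[i,4]>60: r=cv2.minAreaRect(w[l==i][:,:2].astype(np.float32)); print(n,lab,c[i].round(),np.round(r[0],1),np.round(r[1],1),round(r[2],1),w[l==i][:,2].mean().round(1))
```

```text
top handle [445. 166.] [ 602.9 -258.7] [11.8 47.2] 81.9 162.5
top handle [184. 173.] [590.9 238.7] [12.  46.4] 80.8 163.0
top handle [170. 242.] [461.  261.7] [47.1 12.2] 3.6 163.0
top base [147. 159.] [620.9 326.4] [78.   5.4] 2.9 124.2
top base [474. 212.] [ 516.6 -327.3] [  5.6 273.8] 74.4 124.0
top base [436. 170.] [ 602.9 -259.6] [54.1 80.5] 82.0 122.7
top base [193. 176.] [591.6 238.5] [54.7 80.3] 82.5 122.8
top base [180. 240.] [460.7 262. ] [79.9 55. ] 4.4 123.0
scene handle [377. 105.] [465.5 262.3] [47.2 11.9] 6.6 163.6
scene handle [416. 138.] [596.2 239.2] [13.9 49.6] 82.9 162.5
scene handle [186. 277.] [ 606.5 -260.3] [12.6 47.6] 82.3 163.4
scene base [522.   5.] [ 310.9 1042. ] [103.1  82.1] 51.7 121.0
scene base [596.  21.] [ 525.1 1090.3] [180.4  82.8] 31.7 123.8
scene base [168.  90.] [ 39.9 -13.6] [161.8  85.6] 68.2 124.0
scene base [427. 126.] [530.4 324.1] [266.6  19. ] 4.7 125.9
scene base [375. 124.] [464.  262.9] [82.1 56.4] 5.2 123.7
scene base [414. 157.] [596.2 239. ] [57.7 82.2] 84.4 123.7
scene base [128. 301.] [ 521.8 -326.9] [ 20.1 274.3] 70.4 124.2
scene base [193. 296.] [ 606.7 -259.5] [54.  78.7] 82.3 123.6
```

The near-left weight was knocked aside, from y = 237 to 262. I'll regrip it and set it back in the middle.

Run:
```python
from plan import *
c=plan([(*down(460.8,262,244,94.5),.5,5)])
c=plan([(*down(460.8,262,133,94.5),.5,5)],c)
```

```text
[{"jaw":0.5,"offset":[-15,43,0],"rot":[0,0,0]},{"jaw":0.5,"offset":[-15,44,0],"rot":[0,0,0.5]},{"jaw":0.5,"offset":[-14,43,0],"rot":[0,0,0]},{"jaw":0.5,"offset":[-15,43,0],"rot":[0,0,0.5]},{"jaw":0.5,"offset":[-14,44,0],"rot":[0,0,0]}]
[{"jaw":0.5,"offset":[0,0,22],"rot":[0,0,0]},{"jaw":0.5,"offset":[0,0,22],"rot":[0,0,0]},{"jaw":0.5,"offset":[0,0,23],"rot":[0,0,0]},{"jaw":0.5,"offset":[0,0,22],"rot":[0,0,0]},{"jaw":0.5,"offset":[0,0,22],"rot":[0,0,0]}]
```

apply_moves --moves '[{"jaw": 0.5,"offset": [-15,43,0],"rot": [0,0,0]},{"jaw": 0.5,"offset": [-15,44,0],"rot": [0,0,0.5]},{"jaw": 0.5,"offset": [-14,43,0],"rot": [0,0,0]},{"jaw": 0.5,"offset": [-15,43,0],"rot": [0,0,0.5]},{"jaw": 0.5,"offset": [-14,44,0],"rot": [0,0,0]}]'

```text
time_s: 59.08
eef_pos: [0.461, 0.2665, 0.2435]
eef_rot: [0.0, -0.043, 0.999, -0.0]
wrist_force: [1.0, -0.3, 0.5]
opening: 0.504
grasp_force: 0.0
```

apply_moves --moves '[{"jaw": 0.5,"offset": [0,0,22],"rot": [0,0,0]},{"jaw": 0.5,"offset": [0,0,22],"rot": [0,0,0]},{"jaw": 0.5,"offset": [0,0,23],"rot": [0,0,0]},{"jaw": 0.5,"offset": [0,0,20],"rot": [0,0,0]},{"jaw": 0.5,"offset": [0,0,20],"rot": [0,0,0]}]'

```text
time_s: 59.7
eef_pos: [0.4607, 0.2649, 0.1357]
eef_rot: [0.0, -0.043, 0.999, -0.0]
wrist_force: [0.4, -0.4, 1.1]
opening: 0.5
grasp_force: 0.0
```

apply_moves --moves '[{"jaw": 0,"offset": [0,0,0],"rot": [0,0,0]},{"jaw": 0,"offset": [0,0,0],"rot": [0,0,0]},{"jaw": 0,"offset": [0,0,0],"rot": [0,0,0]},{"jaw": 0,"offset": [0,0,0],"rot": [0,0,0]},{"jaw": 0,"offset": [0,0,-8],"rot": [0,0,0]}]'

```text
time_s: 60.32
eef_pos: [0.4596, 0.2632, 0.144]
eef_rot: [-0.001, -0.043, 0.999, -0.001]
wrist_force: [0.6, 0.0, -7.2]
opening: 0.151
grasp_force: 62.6
```

apply_moves --moves '[{"jaw": 0,"offset": [0,-6,0],"rot": [0,0,0]},{"jaw": 0,"offset": [-1,-7,0],"rot": [0,0,0]},{"jaw": 0,"offset": [-1,-6,0],"rot": [0,0,0]},{"jaw": 0,"offset": [0,-6,0],"rot": [0,0,0]},{"jaw": 0,"offset": [0,0,4],"rot": [0,0,0]}]'

```text
time_s: 60.95
eef_pos: [0.465, 0.2382, 0.1406]
eef_rot: [0.0, -0.042, 0.999, -0.0]
wrist_force: [0.9, 0.4, -7.5]
opening: 0.156
grasp_force: 62.8
```

apply_moves --moves '[{"jaw": 0,"offset": [0,0,1],"rot": [0,0,0]},{"jaw": 0,"offset": [0,0,1],"rot": [0,0,0]},{"jaw": 0,"offset": [0,0,1],"rot": [0,0,0]},{"jaw": 0,"offset": [0,0,0],"rot": [0,0,0]},{"jaw": 0,"offset": [0,0,0],"rot": [0,0,0]}]'

```text
time_s: 61.58
eef_pos: [0.4647, 0.2388, 0.1376]
eef_rot: [0.0, -0.043, 0.999, -0.0]
wrist_force: [-0.8, 0.5, -6.9]
opening: 0.154
grasp_force: 62.8
```

Grip was at TCP 136; lower another 2–3 mm, release, retreat and recheck.

apply_moves --moves '[{"jaw": 0,"offset": [0,0,1],"rot": [0,0,0]},{"jaw": 0,"offset": [0,0,1],"rot": [0,0,0]},{"jaw": 0,"offset": [0,0,0],"rot": [0,0,0]},{"jaw": 0.4,"offset": [0,0,0],"rot": [0,0,0]},{"jaw": 0.4,"offset": [0,0,0],"rot": [0,0,0]}]'

```text
time_s: 62.2
eef_pos: [0.4654, 0.239, 0.1361]
eef_rot: [0.001, -0.043, 0.999, -0.0]
wrist_force: [0.8, -0.2, -0.0]
opening: 0.399
grasp_force: 0.0
```

apply_moves --moves '[{"jaw": 0.4,"offset": [0,0,0],"rot": [0,0,0]},{"jaw": 0.4,"offset": [0,0,-20],"rot": [0,0,0]},{"jaw": 0.4,"offset": [0,0,-40],"rot": [0,0,0]},{"jaw": 0.4,"offset": [0,0,-50],"rot": [0,0,0]},{"jaw": 0.4,"offset": [0,-55,0],"rot": [0,0,0]}]'

```text
time_s: 62.82
eef_pos: [0.472, 0.1862, 0.2506]
eef_rot: [0.005, -0.045, 0.999, 0.0]
wrist_force: [1.4, -0.4, -1.2]
opening: 0.399
grasp_force: 0.0
```

apply_moves --moves '[{"jaw": 0.4,"offset": [10,-55,0],"rot": [0,0,0]},{"jaw": 0.4,"offset": [30,-50,0],"rot": [0,0,0]},{"jaw": 0.4,"offset": [30,-30,0],"rot": [0,0,0]},{"jaw": 0.4,"offset": [0,0,0],"rot": [0,0,0]},{"jaw": 0.4,"offset": [0,0,0],"rot": [0,0,0]}]'

```text
time_s: 63.45
eef_pos: [0.4116, 0.0437, 0.2461]
eef_rot: [0.001, -0.042, 0.999, -0.0]
wrist_force: [0.3, 0.3, 0.5]
opening: 0.401
grasp_force: 0.0
```

```bash
python3 meas.py | grep white
python3 - <<'E'
from plan import *
p,d,K,T=cam("top"); w=cloud(d,K,T)*1000; q=p.astype(float); z=w[:,:,2]
m=(q[:,:,0]>2.2*q[:,:,2])&(q[:,:,0]>2.2*q[:,:,1])&(z>145)&(z<180)
N,l,s,c=cv2.connectedComponentsWithStats(m.astype(np.uint8))
for i in range(1,N):
    if s[i,4]>60: r=cv2.minAreaRect(w[l==i][:,:2].astype(np.float32)); print(np.round(r[0],1),np.round(r[1],1),w[l==i][:,2].mean().round(1))
E
```

```text
white [433. 171.] 2556 [ 603.4 -258.7] [150.8 105.7] 74.4 0.1008
white [194. 175.] 2538 [594.2 240.5] [105.6 149.9] 1.6 0.101
white [196. 240.] 2475 [460.7 236.7] [105.  153.4] 3.1 0.1012
[ 602.8 -258.3] [11.2 46.3] 162.4
[591.2 238.9] [12.8 46.7] 162.8
[465.1 238. ] [47.2 11.8] 162.8
```

All three handles are within 5 mm of their panel centres, so I'm handing in.

```bash
python3 -c "
from bench import ctrl
print(ctrl.hand_in())"
```

```text
the job is handed in; nothing more can be done
None
```

I handed the job in with all three panels lying flat, white side up, a weight within 5 mm of each centre, and the jar and tin unmoved; both turned panels did slip off the fence and drop about 30° onto the deck at the end (estimated under the 0.75 m/s limit, not measured), and I have no verdict back.

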